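# Load mounted filters into an inspection cassette

### The job

Load the filter cassette for the inspection camera: slide its retaining bar fully open, take every mounted filter out of the dark grey tip-up tray (press a filter's edge down into its scoop so that it tips up, then grip it by the raised edge) and stand each one on edge in a slot of its own, right down on the floor of the slot. When all are in, slide the retaining bar fully shut over them, and leave the lens cap and the loupe where they are.

Things in the scene. Friction and masses are not known exactly. Their poses are not given: they have to be found in the camera images.
- filter_tray: Dark grey plastic tray with four tip-up pockets, 146 x 122 x 35 mm, fixed in place; origin under its centre, 2.5 mm above the bench, z up. Its flat top, the rim of all pockets, is at z = 32.5 mm in its frame. A filter lies flat on a half shelf at z = 24 mm, its top 0.5 mm below the rim, under 1 mm of play (12 mm towards -x), so it cannot be gripped as it lies.
- edge_a (a point): Middle of the straight shelf edge of filter a's pocket, 26.5 mm above the bench; axes as the tray's. The shelf is on its +x side. On its -x side is an open scoop: 35 mm long in x up to the pocket's end wall, 51.5 mm wide in y (its two far corners cut by 8 mm), 20 mm deep below the shelf. A flat filter's centre lies 2 mm to the edge's +x side: its -x half hangs over the scoop.
- edge_b (a point): The same point of filter b's pocket. Pressed down 7 to 10 mm with under 10 N, at least 10 mm to the -x side of the edge, a filter tips over the edge; past about 27 degrees it falls on by itself and stays leaning, 40 to 70 degrees from level, lower rim in the scoop, upper rim (towards +x) 8 to 22 mm above the tray's top.
- edge_c (a point): The same point of filter c's pocket. Fingers closing along x above the tray's top, on both sides of a leaning filter, turn it upright; stood against the vertical face below the edge its mid-plane is 4 mm to the edge's -x side, and it stands 50 mm high on the scoop's floor, which is 20 mm below the shelf.
- edge_d (a point): The same point of filter d's pocket.
- cassette: Aluminium cassette, 154 x 98 mm, 1.5 kg, loose on the bench; origin on the bench midway between slots 2 and 3, z up. Upright slots at x = -51, -17, 17 and 51 mm, each 55 mm long in y about y = 0. End wall 36 mm high from y = -27.5 to -36 mm; block 52.5 mm high from y = 27.5 to 62 mm, carrying the retaining bar between guides 60 mm high at x = 72 to 77 and -72 to -77 mm.
- slot_1 (a point): Middle of the floor of the slot at x = -51 mm, 6 mm above the bench; axes as the cassette's. A filter stands in it on edge, flat faces towards +x and -x. The slot is 11 mm wide in x with 3 mm chamfers at the mouth; the tops of the blocks beside it are 30 mm above the bench. A seated filter has its centre 31 mm and its top 56 mm above the bench and leans up to 7 degrees.
- slot_2 (a point): The same point of the slot at x = -17 mm.
- slot_3 (a point): The same point of the slot at x = +17 mm.
- slot_4 (a point): The same point of the slot at x = +51 mm.
- retaining_bar (a joint): Retaining bar of the cassette, flat steel 143 x 31 x 4 mm, underside 53 mm above the bench; slides along the cassette's y. 0 = shut, reaching over the +y shoulders of the filters (from y = 17 mm); 0.022 m = fully open, drawn back in the cassette's +y direction to y = 39 mm, clear of the slots. Friction about 1.5 N; stays where it is left.
- bar_tab (a point): Centre of the black grip tab on the bar, 36 mm in the cassette's x, 10 mm in y, 19 mm high, its top 76 mm and its foot 57 mm above the bench; moves with the bar, at y = 40 mm of the cassette's frame when shut. Pinch it across y. Axes as the cassette's.
- lens_cap: Bystander: black lens cap, a plain round disc 51 mm across and 10 mm high, lying loose on the bench; origin under its centre.
- loupe: Bystander: black eye loupe, 36 mm across and 36 mm high, standing loose on the bench; origin under its centre.
- filter_a_centre (a point): Centre of mounted filter a: round glass in an aluminium ring, 50 mm across, 8 mm thick, about 40 g; z along its axis (up while it lies flat). Starts flat in the tray's -x, -y pocket, or is absent (three or all four filters are there).
- filter_b_centre (a point): Centre of mounted filter b: round glass in an aluminium ring, 50 mm across, 8 mm thick, about 40 g; z along its axis (up while it lies flat). Starts flat in the tray's -x, +y pocket, or is absent (three or all four filters are there).
- filter_c_centre (a point): Centre of mounted filter c: round glass in an aluminium ring, 50 mm across, 8 mm thick, about 40 g; z along its axis (up while it lies flat). Starts flat in the tray's +x, -y pocket, or is absent (three or all four filters are there).
- filter_d_centre (a point): Centre of mounted filter d: round glass in an aluminium ring, 50 mm across, 8 mm thick, about 40 g; z along its axis (up while it lies flat). Starts flat in the tray's +x, +y pocket, or is absent (three or all four filters are there).
There are look-alikes about, which are no part of the job. Leave any pink or red look-alike of the part that bears filter_c_centre alone.

How it is judged:
By the outcome, as a careful person would: the job done as asked, in the order asked, and still so for the second after the job is handed in, with the robot touching nothing.
Of filter_a, filter_b, filter_c, filter_d only 3 to 4 are there at a start; the rules pass over those that are not, and their reading is None.
At some moment in a run one of cassette may be knocked a few centimetres aside while the robot is not near it.
It also fails if it takes over 210 s, if anything falls off the work surface, if the arm or the gripper's body presses on something with over 40 N, if the wrist force passes 120 N, or if a joint passes its speed limit or range.

### The arm

A 6-joint arm with a two-finger parallel gripper is mounted at the origin on a cart in front of the work surface, level with it; the furniture and walls round the work are solid. World frame = base frame: x ahead of the robot, y to its left, z up, the work surface at z = 0. Lengths are in m, angles in rad, forces in N, time in s.
With the tool pointing down it reaches from about 0.3 to 0.875 m from the base axis. Payload 6.4 kg.
Tool frame: the origin (TCP) lies at the very end of the fingers, on their centre line; the grasp point (between the pads) lies ctrl.pinch_z behind it (ctrl.pinch_z is the distance from the TCP to the grasp point, in m); y points along the fingers, z is the direction in which the jaws open and shut, and the axes are right-handed (so a half turn about y gives the same grasp; the last joint's range is limited). The gripper opens to 85 mm and grips with 20 to 120 N. Pads are 22 mm wide; open, the fingers measure 114 mm over their backs; the gripper's body (76 mm by 85 mm) begins 54 mm behind the grasp point. The pads swing forward as they close: fully open they stand 13 mm farther back than shut.
Start: joints at [-1.336, 0.181, 1.607, -0, 1.354, -0.206], TCP at [0.245, -0.52, 0.231] pointing down, gripper open.
Joint ranges: [-2.99, 2.99], [-0.89, 2.07], [0.3, 2.58], [-1.14, 4.28], [0, 2.63], [-3.12, 3.12]. Speed limits (rad/s): [2.57, 2.57, 3.01, 3.14, 3.14, 3.14].

### API

Orientations are given as a unit quaternion [w, x, y, z].
In Python, from bench import ctrl gives the robot as it stands.
- The arm moves only by the shell command python3 -m pendant 'ROWS'. ROWS is JSON, one flat list of numbers, 7 for each row, row after row: the shift along the world's x, y, z in m, then the turn, a rotation vector about the world's x, y, z in degrees, then the finger opening in m, from 0 to 0.0854. In form: [tx, ty, tz, rx, ry, rz, hand, tx, ty, tz, rx, ry, rz, hand, ...]. A call has 1 to 12 rows; each row shifts and turns the commanded pose from where the row before left it; what a row does not reach is not made up. A row lasts 1/8 s, in which the tool goes at most 62.5 mm and 10.7 degrees, less where a joint would pass 70% of its speed; a pose out of reach is approached as far as the arm can. A call with a gripper value outside its range is refused whole. The fingers move at their own pace and stop on an object; the grip force is fixed at half the most. Time passes only in rows, so rows that do not move let the fingers close. It gives the time, the measured TCP pose, the force and the opening at its end, in the units of the state.
- ctrl.get_obs(): the state, without advancing time (a new reading comes with each control period).
- ctrl.camera(name): name is "side" or "top" or "wrist"; returns the picture (400x640x3 uint8, red, green, blue); there is no depth.
- ctrl.camera_info(name): a dict with "fx", "fy", "cx", "cy" (pixels), "origin" and "rotation" of the camera in the world; the wrist camera has in their place "tool_from_camera" (4x4, takes a point from camera to tool coordinates, whose origin is the TCP and whose axes are the tool frame's). Camera axes: x right, y down, z forward; pixel columns grow to the right and rows downward; lengths in m; the calibration is good to about 2 mm. The wrist camera is an equidistant fisheye: a pixel r from the principal point sees the ray r / f radians off the axis. A picture is of the moment at which its call begins: read the wrist's pose just before it. camera_info takes no time and is no camera call.
- ctrl.hand_in(): hands the job in, once; it reports no verdict.
Trained networks look in the newest picture that a camera, given by its name, has taken for a name from the list of things; names that differ only in an ending like _2 or _b are one class to them, and where a whole thing is asked for, a point or a joint stands for the part that bears it (a point fixed in the world has none). Each returns a list of dicts, best first, with "score" (0 to 1); they miss things now and then, are a little off and sometimes report something else, mostly with a low value. They report only what shows in the picture. A call takes as long as a camera call. They do not tell look-alikes from the thing itself.
- ctrl.silhouettes(target, camera): "mask" (400x640 bool, what is visible of it) and "bbox" ([left, top, right, bottom] in pixels, round what is visible of it).
The state is a dict: "time_s": time; "q": joint angles; "dq": joint speeds; "joint_efforts": joint torques, N m; "eef_pos": TCP position; "eef_rot": TCP orientation; "wrist_force": force on the tool from outside, world axes, zero at the start; "torque": the same for the moment, N m; "opening": opening from 0.0 (shut) to 1.0 (fully open).
Only numpy, scipy, OpenCV 4.12 (cv2) and the standard library are available. Lean on these libraries where they do the work, as an engineer would, in place of code of your own. Each camera call takes 0.05 s, during which the arm holds its last target.

## Working session

There is one attempt and no reset: what is moved stays moved. The work goes in short steps, Python scripts to look and compute and a shell command to move; the robot and the scene stay as the last step left them, time stands still between calls to the robot, and variables do not carry over. Pictures are saved under pics/ and viewed, and the job is handed in when it is done.

```bash
ls; mkdir -p pics
python3 - <<'E'
from bench import ctrl
import cv2, numpy as np
np.set_printoptions(precision=4,suppress=True)
o=ctrl.get_obs(); print({k:np.round(v,4) for k,v in o.items()}); print(ctrl.pinch_z)
for n in ['side','top','wrist']:
    im=ctrl.camera(n); cv2.imwrite(f'pics/{n}0.png',im[:,:,::-1]); print(n,ctrl.camera_info(n))
E
```

```text
pics
{'time_s': np.float64(0.0), 'q': array([-1.3363,  0.1816,  1.608 ,  0.    ,  1.3538, -0.2063]), 'dq': array([ 0.0015, -0.0003, -0.    ,  0.0007, -0.0002, -0.0021]), 'joint_efforts': array([  0.0014, -44.4867, -35.1339,  -0.0004,   0.009 ,   0.    ]), 'eef_pos': array([ 0.2452, -0.5195,  0.2304]), 'eef_rot': array([ 0.1546, -0.1546,  0.6906, -0.6894]), 'wrist_force': array([-0.2336,  0.099 , -0.4696]), 'torque': array([ 0.0135,  0.0364, -0.0127]), 'opening': np.float64(1.0034)}
0.0187
side {'fx': 367.85800399131995, 'fy': 367.85800399131995, 'cx': 314.1419033477056, 'cy': 202.05880353577797, 'origin': array([ 0.1958, -0.8164,  0.7385]), 'rotation': array([-0.4402,  0.8701, -0.2011,  0.0934])}
top {'fx': 477.5404563758646, 'fy': 477.5404563758646, 'cx': 316.467963342811, 'cy': 195.72340600359848, 'origin': array([ 0.3922, -0.0167,  1.2873]), 'rotation': array([ 0.0584, -0.6993,  0.7109, -0.0474])}
wrist {'fx': 309.70691628693146, 'fy': 309.70691628693146, 'cx': 321.5108042579159, 'cy': 204.4066436927007, 'tool_from_camera': array([[ 0.0007,  0.9644,  0.2643, -0.0653],
       [-0.0001, -0.2643,  0.9644, -0.1433],
       [ 1.    , -0.0007, -0.0001, -0.0007],
       [ 0.    ,  0.    ,  0.    ,  1.    ]])}
```

View pics/top0.png

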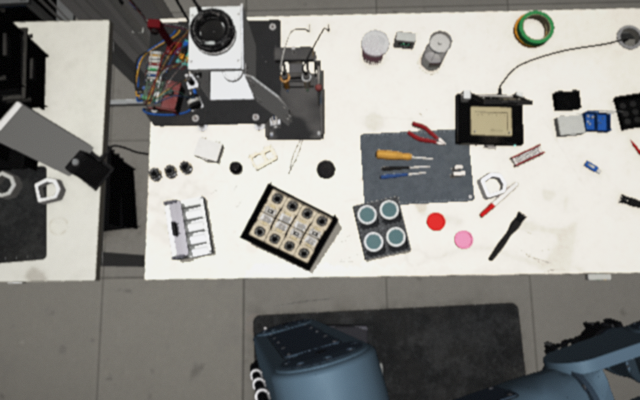

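View pics/side0.png

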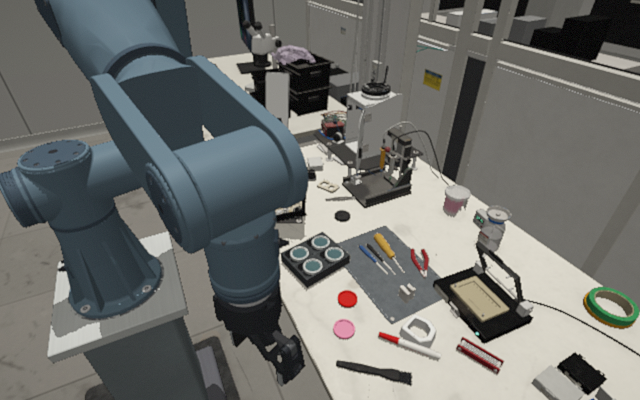

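View pics/wrist0.png

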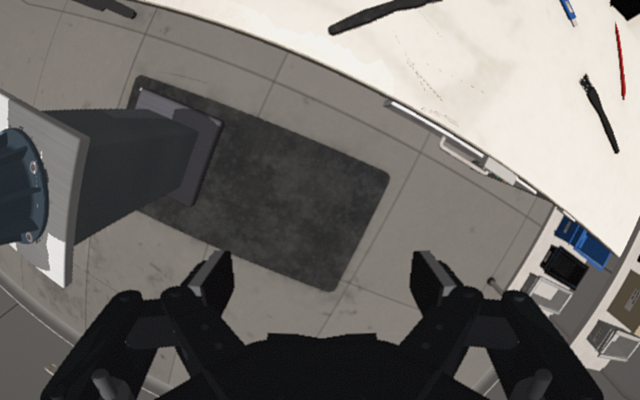

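```bash
cat > h.py <<'E'
from bench import ctrl
import cv2, numpy as np
from scipy.spatial.transform import Rotation as R
from scipy.optimize import least_squares
np.set_printoptions(precision=4,suppress=True)
def q2R(q): return R.from_quat(np.r_[q[1:],q[0]]).as_matrix()
def cam(n,obs=None):
    i=ctrl.camera_info(n)
    K=(i['fx'],i['fy'],i['cx'],i['cy'])
    if n=='wrist':
        o=obs; T=np.eye(4);T[:3,:3]=q2R(o['eef_rot']);T[:3,3]=o['eef_pos']
        T=T@i['tool_from_camera']; return K,T[:3,:3],T[:3,3],True
    r=np.array(i['rotation']); M=q2R(r) if r.size==4 else r
    return K,M,np.array(i['origin']),False
def proj(P,c):
    K,M,o,fe=c; p=(np.atleast_2d(P)-o)@M
    if fe:
        rr=np.hypot(p[:,0],p[:,1]); th=np.arctan2(rr,p[:,2]); s=th/np.maximum(rr,1e-12)
        return np.c_[K[2]+K[0]*s*p[:,0],K[3]+K[1]*s*p[:,1]]
    return np.c_[K[2]+K[0]*p[:,0]/p[:,2],K[3]+K[1]*p[:,1]/p[:,2]]
def unproj(uv,z,c):
    K,M,o,fe=c; uv=np.atleast_2d(np.asarray(uv,float)); a=(uv-np.array(K[2:]))/np.array(K[:2])
    if fe:
        th=np.hypot(a[:,0],a[:,1]); d=np.c_[a*(np.sin(th)/np.maximum(th,1e-12))[:,None],np.cos(th)]
    else: d=np.c_[a,np.ones(len(a))]
    d=d@M.T; return o+d*((z-o[2])/d[:,2])[:,None]
def shot(n,fn=None):
    o=ctrl.get_obs(); im=ctrl.camera(n)
    if fn: cv2.imwrite(f'pics/{fn}.png',im[:,:,::-1])
    return im,cam(n,o),o
E
python3 - <<'E'
from h import *
im,c,o=shot('top')
big=cv2.resize(im[170:290,150:490],None,fx=2.35,fy=2.35,interpolation=cv2.INTER_CUBIC)[:,:,::-1].copy()
cv2.imwrite('pics/topcrop.png',big)
for t in ['filter_tray','cassette','retaining_bar','bar_tab','lens_cap','loupe','filter_a_centre']:
    for r in ctrl.silhouettes(t,'top')[:8]:
        ys,xs=np.nonzero(r['mask']); m=[xs.mean(),ys.mean()]
        print(t,round(r['score'],2),np.array(r['bbox']),np.round(m,1),unproj(m,0.03,c)[0])
E
```

```text
filter_tray 0.82 [354.  196.1 407.3 260. ] [381.3 230.5] [ 0.4868 -0.1678  0.03  ]
cassette 0.77 [162.4 197.3 214.6 259.2] [188.5 227.6] [0.5027 0.3415 0.03  ]
retaining_bar 0.74 [166.3 204.3 188.5 255.1] [178.2 228.5] [0.5009 0.3688 0.03  ]
bar_tab 0.79 [169.1 201.2 188.2 253.9] [178.2 228. ] [0.5023 0.3688 0.03  ]
lens_cap 0.74 [314.3 160.3 336.4 180.2] [325.6 168.7] [ 0.655  -0.0244  0.03  ]
loupe 0.64 [228.8 159.3 241.2 175.9] [235.3 167. ] [0.6643 0.2188 0.03  ]
filter_a_centre 0.54 [384.9 226.4 404.8 245.3] [395.2 236.2] [ 0.4711 -0.2036  0.03  ]
```

View pics/topcrop.png

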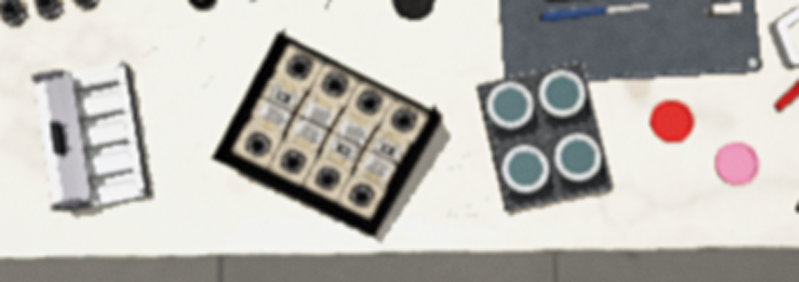

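Run:
```python
from h import *
o=ctrl.get_obs(); print(q2R(o['eef_rot'])); print(o['eef_pos'])
```

```text
[[-0.9044  0.      0.4266]
 [-0.4266  0.0001 -0.9044]
 [-0.     -1.     -0.0001]]
[ 0.2453 -0.52    0.2313]
```

```bash
python3 -m pendant '[0.03,0.044,0.005,0,0,-2,0.085,0.03,0.044,0.005,0,0,-2,0.085,0.03,0.044,0.005,0,0,-2,0.085,0.03,0.044,0.005,0,0,-2,0.085,0.03,0.044,0,0,0,-2,0.085,0.03,0.044,0,0,0,-2,0.085,0.03,0.044,0,0,0,-2,0.085,0.03,0.044,0,0,0,-2,0.085,0,0,0,0,0,0,0.085,0,0,0,0,0,0,0.085]'
python3 - <<'E'
from h import *
im,c,o=shot('wrist','w1'); print(o['eef_pos'],q2R(o['eef_rot'])[:,2],o['dq'],o['time_s'])
E
```

```text
time_s: 1.8
eef_pos: [0.4852, -0.1681, 0.2513]
eef_rot: [-0.057, 0.058, -0.705, 0.705]
wrist_force: [0.1, 0.3, -0.6]
opening: 0.995
[ 0.4852 -0.1681  0.2513] [ 0.162  -0.9868  0.0004] [-0.0292 -0.0006  0.0025  0.0013  0.0017  0.0002] 1.8
```

View pics/w1.png

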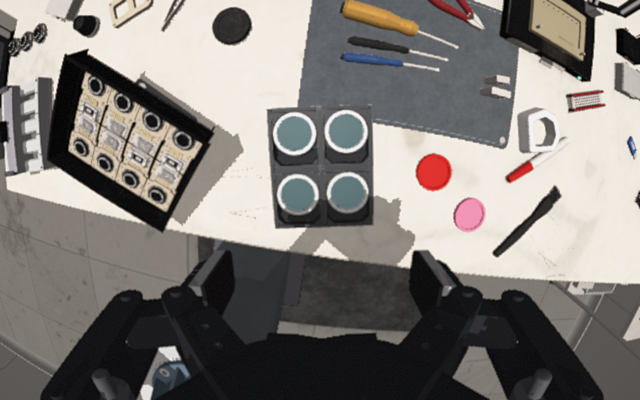

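Run:
```python
from h import *
im=cv2.imread('pics/w1.png'); c=im[95:240,255:405]
cv2.imwrite('pics/w1c.png',cv2.resize(c,None,fx=4,fy=4,interpolation=cv2.INTER_CUBIC))
for t in ['filter_tray','filter_a_centre','edge_a']:
    for r in ctrl.silhouettes(t,'wrist')[:8]:
        ys,xs=np.nonzero(r['mask']); print(t,round(r['score'],2),np.array(r['bbox']),xs.mean().round(1),ys.mean().round(1))
```

```text
filter_tray 0.78 [263.1 103.8 375.4 227.7] 321.2 168.9
filter_a_centre 0.78 [327.6 172.1 366.8 216.1] 347.1 191.9
edge_a 0.62 [266.8 102.3 377.2 228.1] 321.5 169.2
edge_a 0.34 [277.  174.3 319.  214.1] 297.3 193.9
```

View pics/w1c.png

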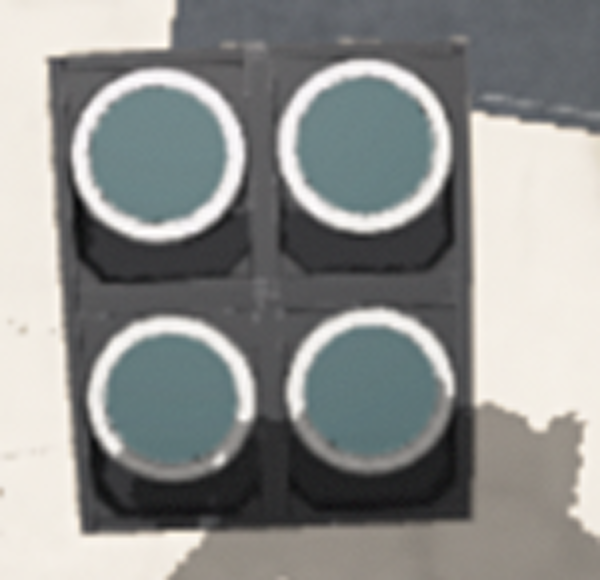

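```bash
cat >> h.py <<'E'
def fitcircles(im,c,guess,z=0.0345,rad=0.025,dbg=None):
    """refine circle centres (world) by radial edge search bright ring -> dark outside"""
    g=cv2.cvtColor(im,cv2.COLOR_RGB2GRAY).astype(np.float32); out=[]
    for uv in guess:
        P=unproj(uv,z,c)[0]
        for it in range(6):
            pts=[]
            for a in np.linspace(0,2*np.pi,90,endpoint=False):
                rs=np.arange(0.0215,0.0285,0.0003); Q=P+np.c_[rs*np.cos(a),rs*np.sin(a),0*rs]
                u=proj(Q,c).astype(np.float32); v=cv2.remap(g,u[:,0].copy(),u[:,1].copy(),cv2.INTER_LINEAR).ravel()
                d=np.diff(cv2.GaussianBlur(v[None],(5,1),1.5).ravel()); k=d.argmin()
                if d[k]<-3 and 1<k<len(d)-2: pts.append(Q[k,:2]+0.00015*np.array([np.cos(a),np.sin(a)]))
            pts=np.array(pts)
            s=least_squares(lambda p:np.hypot(*(pts-p[:2]).T)-p[2],[P[0],P[1],rad],loss='soft_l1',f_scale=0.0005)
            P=np.r_[s.x[:2],z]
        out.append((P,s.x[2],len(pts)))
    return out
E
python3 - <<'E'
from h import *
im=cv2.imread('pics/w1.png')[:,:,::-1].copy(); o=ctrl.get_obs(); c=cam('wrist',o)
cor=np.array([[52,58],[468,38],[472,518],[85,530]])/4+[255,95]
W=unproj(cor,0.035,c); print(W, [np.linalg.norm(W[i]-W[i-1]) for i in range(4)], W.mean(0))
for k,r in zip('dcba',fitcircles(im,c,[(295,132),(347,131),(298,194),(349,192)])): print(k,*r)
e=W[0]-W[3]; print(np.degrees(np.arctan2(e[1],e[0]))); e=W[1]-W[2]; print(np.degrees(np.arctan2(e[1],e[0])))
e=W[0]-W[1]; print(np.degrees(np.arctan2(e[1],e[0]))-90);e=W[3]-W[2]; print(np.degrees(np.arctan2(e[1],e[0]))-90)
E
```

```text
[[ 0.5543 -0.0953  0.035 ]
 [ 0.579  -0.2128  0.035 ]
 [ 0.4364 -0.2414  0.035 ]
 [ 0.4136 -0.1235  0.035 ]] [np.float64(0.143482271323749), np.float64(0.12014028136162787), np.float64(0.14534067538720505), np.float64(0.12001872566485904)] [ 0.4958 -0.1682  0.035 ]
d [ 0.5308 -0.1293  0.0345] 0.025099837650115864 90
c [ 0.5428 -0.1881  0.0345] 0.025089639708233667 90
b [ 0.4592 -0.1437  0.0345] 0.025200889837185478 90
a [ 0.4711 -0.2025  0.0345] 0.025135425192287432 90
11.365005961681272
11.31759232390271
11.847785502657217
10.961105021650326
```

```bash
python3 -m pendant '[0.002,0.0565,0,0,0,0,0.085,0.002,0.0565,0,0,0,0,0.085,0.002,0.0565,0,0,0,0,0.085,0.002,0.0565,0,0,0,0,0.085,0.002,0.0565,0,0,0,0,0.085,0.002,0.0565,0,0,0,0,0.085,0.002,0.0565,0,0,0,0,0.085,0.002,0.0565,-0.02,0,0,0,0.085,0.002,0.0565,-0.02,0,0,0,0.085,0,0,0,0,0,0,0.085,0,0,0,0,0,0,0.085]'
python3 - <<'E'
from h import *
im,c,o=shot('wrist','w2'); print(o['eef_pos'],q2R(o['eef_rot'])[:,2],o['dq'],o['time_s'])
cv2.imwrite('pics/w2c.png',cv2.resize(im[90:260,220:420],None,fx=4,fy=4,interpolation=cv2.INTER_CUBIC)[:520,:,::-1])
for t in ['cassette','retaining_bar','bar_tab','loupe']:
    for r in ctrl.silhouettes(t,'wrist')[:8]:
        ys,xs=np.nonzero(r['mask']); print(t,round(r['score'],2),np.array(r['bbox']),xs.mean().round(1),ys.mean().round(1))
E
```

```text
time_s: 3.38
eef_pos: [0.5037, 0.3396, 0.2111]
eef_rot: [-0.057, 0.057, -0.705, 0.705]
wrist_force: [0.3, -0.5, -0.1]
opening: 0.997
[0.5037 0.3396 0.2111] [ 0.1603 -0.9871  0.0006] [-0.0228 -0.0258 -0.0005 -0.0003 -0.0006  0.0032] 3.375
cassette 0.59 [266.4 107.6 365.2 263.9] 315.9 180.5
retaining_bar 0.95 [279.6 112.3 317.1 255.2] 297.4 184.0
bar_tab 0.6 [281.8 113.5 312.  255.2] 297.3 184.1
bar_tab 0.6 [594.9 247.8 612.5 276.3] 602.9 261.7
bar_tab 0.4 [570.2 101.7 596.1 136.2] 582.3 120.7
loupe 0.64 [425.7  47.8 463.   77.9] 444.1 58.8
```

View pics/w2.png

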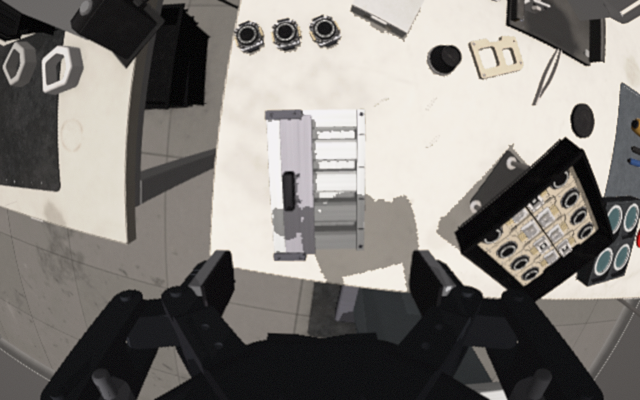

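View pics/w2c.png

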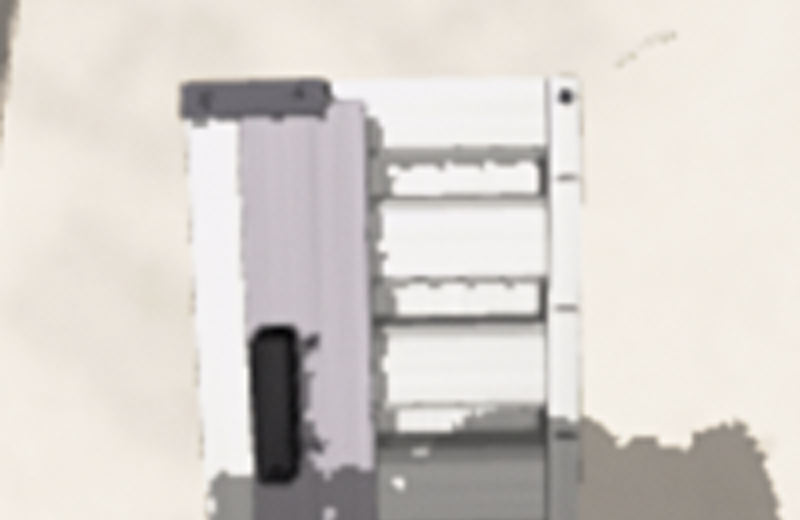

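Run:
```python
from h import *
im=cv2.imread('pics/w2.png')
cv2.imwrite('pics/w2d.png',cv2.resize(im[165:275,245:385],None,fx=5.5,fy=5.5,interpolation=cv2.INTER_CUBIC))
```

```text
(no output)
```

View pics/w2d.png

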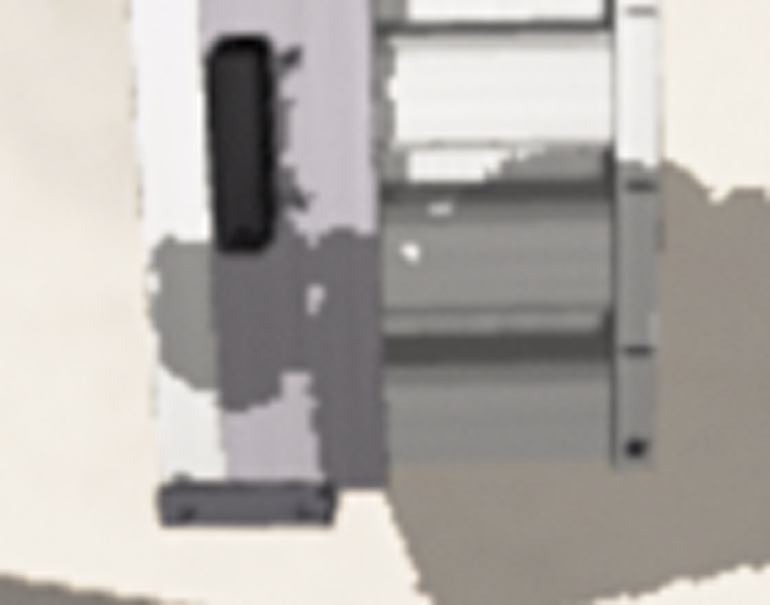

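```bash
cat >> h.py <<'E'
def T2(p,L):
    c,s=np.cos(p[2]),np.sin(p[2]); L=np.atleast_2d(L)
    return np.c_[p[0]+c*L[:,0]-s*L[:,1],p[1]+s*L[:,0]+c*L[:,1],L[:,2]]
def fitpose(L,uv,c,p0=(0.5,0.34,0.15)):
    L=np.array(L)*1e-3;uv=np.array(uv)
    s=least_squares(lambda p:(proj(T2(p,L),c)-uv).ravel(),p0,loss='soft_l1',x_scale=[.01,.01,.1])
    return s.x,proj(T2(s.x,L),c)-uv
def drawbox(im,p,c,x,y,z,col):
    P=np.array([[x[i],y[j],z[k]] for i in (0,1) for j in (0,1) for k in (0,1)])*1e-3
    u=proj(T2(p,P),c)
    for a in range(8):
        for b in range(a):
            if bin(a^b).count('1')==1: cv2.line(im,tuple(int(v*64) for v in u[a]),tuple(int(v*64) for v in u[b]),col,1,cv2.LINE_AA,6)
def overlay(im,p,c,s,roi,f,fn):
    K,M,o,fe=c
    big=cv2.resize(im[roi[1]:roi[3],roi[0]:roi[2]],None,fx=f,fy=f,interpolation=cv2.INTER_CUBIC)[:,:,::-1].copy()
    # draw via scaled intrinsics
    def pj(P): return (proj(P,c)-np.array(roi[:2])+0.5)*f-0.5
    def box(x,y,z,col):
        P=np.array([[x[i],y[j],z[k]] for i in (0,1) for j in (0,1) for k in (0,1)])*1e-3
        u=pj(T2(p,P))
        for a in range(8):
            for b in range(a):
                if bin(a^b).count('1')==1: cv2.line(big,tuple(int(v*64) for v in u[a]),tuple(int(v*64) for v in u[b]),col,1,cv2.LINE_AA,6)
    box((-77,77),(-36,-27.5),(36,36),(0,0,255)); box((72,77),(27.5,62),(60,60),(0,255,0)); box((-77,-72),(27.5,62),(60,60),(0,255,0))
    for x in (-51,-17,17,51): box((x-5.5,x+5.5),(-27.5,27.5),(6,27),(255,0,0))
    box((-71.5,71.5),(17+s,48+s),(57,57),(255,0,255)); box((-18,18),(35+s,45+s),(57,76),(0,255,255))
    cv2.imwrite(f'pics/{fn}.png',big)
E
python3 - <<'E'
from h import *
im=cv2.imread('pics/w2.png')[:,:,::-1].copy(); o=ctrl.get_obs(); c=cam('wrist',o)
L=[[51,-31.75,36],[17,-31.75,36],[-17,-31.75,36],[-51,-31.75,36],[77,-36,36],[-77,-36,36],[77,-27.5,36],[-77,-27.5,36],[77,62,60],[-77,62,60]]
uv=[[361.75,134.25],[361.6,166.9],[361,198.7],[360.5,228.6],[365,108.75],[364.5,249.5],[356.75,108.75],[356.3,249.5],[265.2,110.7],[273.7,260.8]]
p,e=fitpose(L,uv,c); print(p,np.degrees(p[2])); print(e)
np.save('cass0.npy',p); overlay(im,p,c,0,(250,95,380,270),3.4,'w2o')
E
```

```text
[0.5068 0.3297 0.1803] 10.333205292882642
[[-0.5193 -0.0188]
 [-0.2963 -0.2104]
 [ 0.097  -0.5135]
 [ 0.148  -0.4453]
 [ 0.0804  0.4581]
 [-0.6054  0.1621]
 [ 0.1026  0.4213]
 [ 0.1366  0.3996]
 [ 0.1472  0.0234]
 [ 0.6243 -0.3865]]
```

View pics/w2o.png

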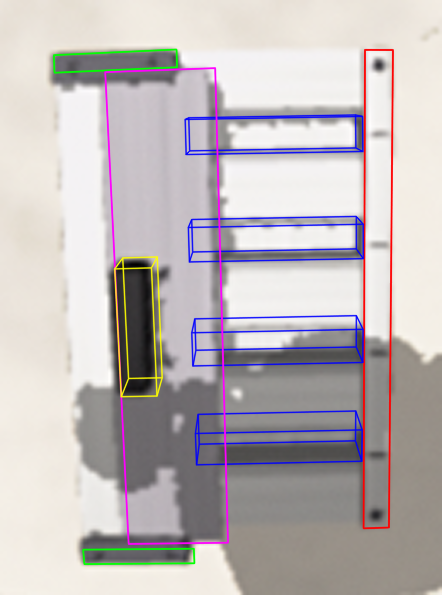

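```bash
python3 -m pendant '[-0.004,0.0295,-0.03,0,0,1.1,0.05,0,0,-0.05,0,0,0,0.05,0,0,-0.04,0,0,0,0.05,0,0,-0.02,0,0,0,0.05,0,0,0,0,0,0,0.05,0,0,0,0,0,0,0.05]'
python3 - <<'E'
from h import *
im,c,o=shot('wrist','w3'); print(o['eef_pos'],q2R(o['eef_rot'])[:,2],o['dq'],o['time_s'],o['opening'])
E
```

```text
time_s: 4.38
eef_pos: [0.5009, 0.3704, 0.0734]
eef_rot: [0.065, -0.063, 0.705, -0.704]
wrist_force: [0.0, -0.8, 0.3]
opening: 0.587
[0.5009 0.3704 0.0734] [ 0.1794 -0.9838 -0.0009] [ 0.0036 -0.0108 -0.0036 -0.0013 -0.0035  0.0008] 4.375 0.587066662916879
```

View pics/w3.png

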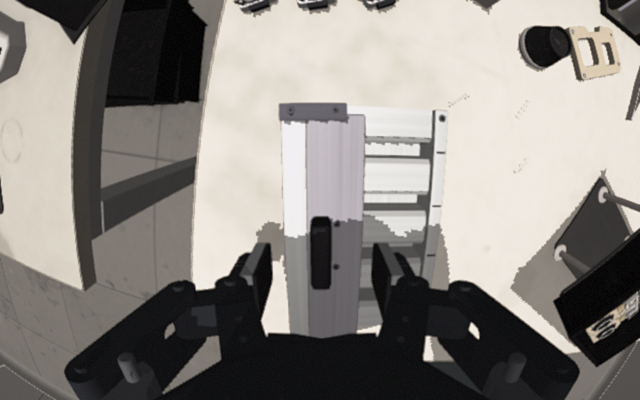

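```bash
python3 -m pendant '[0,0,-0.010,0,0,0,0.05,0,0,0,0,0,0,0.05,0,0,0,0,0,0,0.0,0,0,0,0,0,0,0.0,0,0,0,0,0,0,0.0,0,0,0,0,0,0,0.0]'; python3 -m pendant '[0,0,0,0,0,0,0.0,0,0,0,0,0,0,0.0]'
```

```text
time_s: 5.18
eef_pos: [0.4994, 0.3701, 0.0616]
eef_rot: [0.064, -0.064, 0.704, -0.704]
wrist_force: [-1.3, -0.4, 3.8]
opening: 0.096
time_s: 5.42
eef_pos: [0.4995, 0.3701, 0.0616]
eef_rot: [0.064, -0.064, 0.704, -0.704]
wrist_force: [-1.2, -0.2, 5.2]
opening: 0.098
```

```bash
python3 -m pendant '[0,0,0.001,0,0,0,0,-0.001,0.0054,0,0,0,0,0,-0.001,0.0054,0,0,0,0,0,-0.001,0.0054,0,0,0,0,0,-0.001,0.0054,0,0,0,0,0,-0.0002,0.001,0,0,0,0,0,0,0,0,0,0,0,0,0,0,0,0,0,0,0]'
python3 - <<'E'
from h import *
im,c,o=shot('wrist','w4'); print(o['eef_pos'],o['wrist_force'])
E
```

```text
time_s: 6.42
eef_pos: [0.4948, 0.3921, 0.0617]
eef_rot: [-0.064, 0.064, -0.704, 0.705]
wrist_force: [2.5, -4.3, -8.0]
opening: 0.097
[0.4948 0.3921 0.0617] [ 2.487  -4.3178 -8.0282]
```

View pics/w4.png

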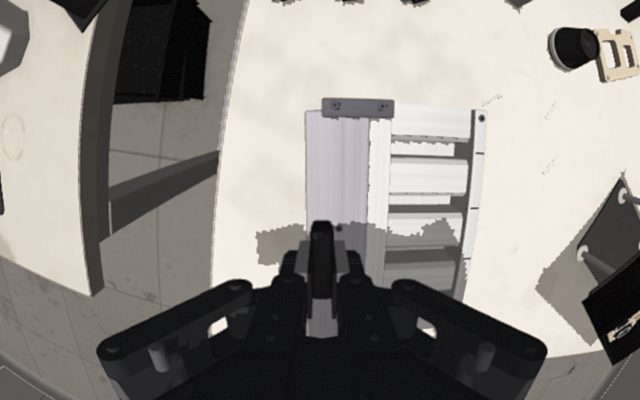

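```bash
python3 -m pendant '[0,0,0,0,0,0,0.05,0,0,0,0,0,0,0.05,0,0,0,0,0,0,0.05,0,0,0.05,0,0,0,0.05,0,0,0.05,0,0,0,0.05,0,-0.05,0.05,0,0,0,0.0,0,0,0,0,0,0,0,0,0,0,0,0,0,0]'
python3 - <<'E'
from h import *
im,c,o=shot('wrist','w5'); print(o['eef_pos'],o['wrist_force'])
p=np.load('cass0.npy'); overlay(im,p,c,22,(220,85,420,275),3,'w5o')
E
```

```text
time_s: 7.48
eef_pos: [0.4949, 0.3485, 0.2065]
eef_rot: [0.064, -0.064, 0.704, -0.704]
wrist_force: [0.1, 1.3, -0.6]
opening: 0.003
[0.4949 0.3485 0.2065] [ 0.0801  1.2846 -0.5642]
```

View pics/w5o.png

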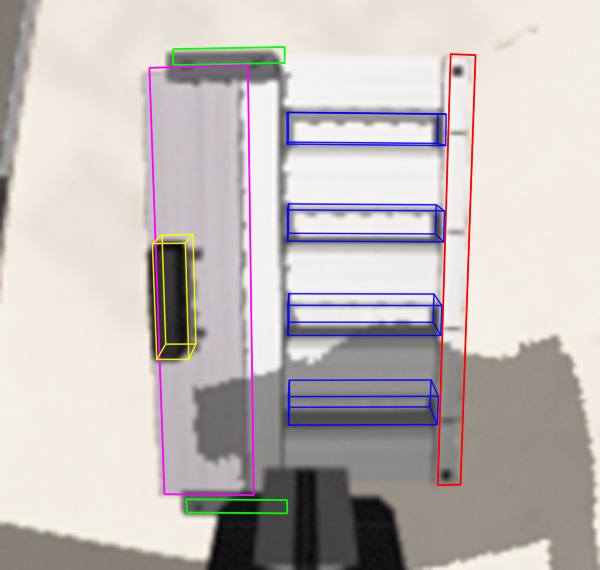

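```bash
python3 -m pendant '[-0.0046,-0.0556,0,0,0,1,0,-0.0046,-0.0556,0,0,0,0,0,-0.0046,-0.0556,0,0,0,0,0,-0.0046,-0.0556,0,0,0,0,0,-0.0046,-0.0556,0,0,0,0,0,-0.0046,-0.0556,0,0,0,0,0,-0.0046,-0.0556,0,0,0,0,0,-0.0046,-0.0556,-0.025,0,0,0,0,-0.0046,-0.0556,-0.035,0,0,0,0,-0.0046,-0.0556,-0.04,0,0,0,0,0,0,0,0,0,0,0,0,0,0,0,0,0,0]'
python3 - <<'E'
from h import *
im,c,o=shot('wrist','w6'); print(o['eef_pos'],q2R(o['eef_rot'])[:,2],o['time_s'])
for k,r in zip('dc',fitcircles(im,c,[proj([0.5308,-0.1293,.0345],c)[0],proj([0.5428,-0.1881,.0345],c)[0]])): print(k,*r)
E
```

```text
time_s: 9.02
eef_pos: [0.4494, -0.1988, 0.1108]
eef_rot: [0.069, -0.071, 0.704, -0.703]
wrist_force: [0.4, 0.0, -0.1]
opening: 0.002
[ 0.4494 -0.1988  0.1108] [ 0.1968 -0.9804 -0.0025] 9.025
d [ 0.531  -0.1281  0.0345] 0.02498916471655329 90
c [ 0.5432 -0.1869  0.0345] 0.024967729357158398 90
```

View pics/w6.png

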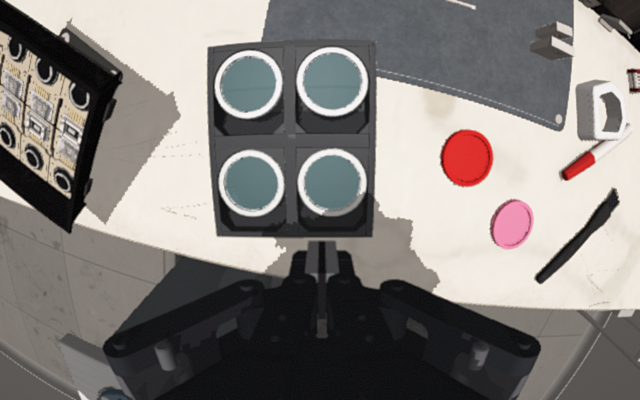

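```bash
python3 -m pendant '[-0.0006,-0.0077,-0.035,0,0,0,0,0,0,-0.035,0,0,0,0,0,0,0,0,0,0,0,0,0,-0.003,0,0,0,0,0,0,-0.003,0,0,0,0,0,0,-0.003,0,0,0,0,0,0,0,0,0,0,0]'
```

```text
time_s: 9.95
eef_pos: [0.4493, -0.2076, 0.0331]
eef_rot: [-0.07, 0.07, -0.704, 0.704]
wrist_force: [-0.3, 0.5, 0.1]
opening: -0.004
```

```bash
python3 -m pendant '[0,0,-0.003,0,0,0,0,0,0,-0.003,0,0,0,0,0,0,-0.002,0,0,0,0,0,0,0,0,0,0,0]'
python3 - <<'E'
from h import *
im,c,o=shot('wrist','w7'); print(o['eef_pos'])
cv2.imwrite('pics/w7c.png',im[100:320,160:480,::-1].repeat(2,0).repeat(2,1))
E
```

```text
time_s: 10.45
eef_pos: [0.449, -0.2074, 0.0246]
eef_rot: [0.07, -0.07, 0.704, -0.703]
wrist_force: [0.4, -0.9, -0.0]
opening: -0.004
[ 0.449  -0.2074  0.0246]
```

View pics/w7c.png

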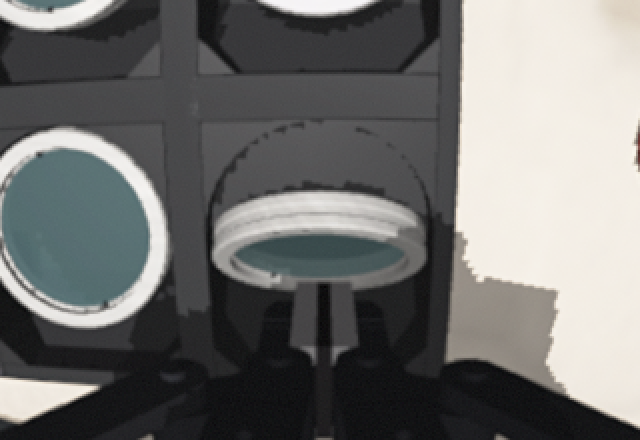

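```bash
python3 -m pendant '[0,0,0.022,0,0,0,0,0,0,0.026,0,0,0,0,-0.0119,0.0588,0,0,0,0,0,0,0,0,0,0,0,0,0,0,-0.02,0,0,0,0,0,0,-0.016,0,0,0,0,0,0,-0.003,0,0,0,0,0,0,-0.003,0,0,0,0,0,0,-0.003,0,0,0,0,0,0,-0.003,0,0,0,0,0,0,0,0,0,0,0]'
python3 - <<'E'
from h import *
im,c,o=shot('wrist','w8'); print(o['eef_pos'])
cv2.imwrite('pics/w8c.png',im[60:320,160:480,::-1].repeat(2,0).repeat(2,1))
E
```

```text
time_s: 11.88
eef_pos: [0.4373, -0.1487, 0.0248]
eef_rot: [0.07, -0.07, 0.704, -0.704]
wrist_force: [0.9, -1.0, -1.3]
opening: -0.003
[ 0.4373 -0.1487  0.0248]
```

View pics/w8c.png

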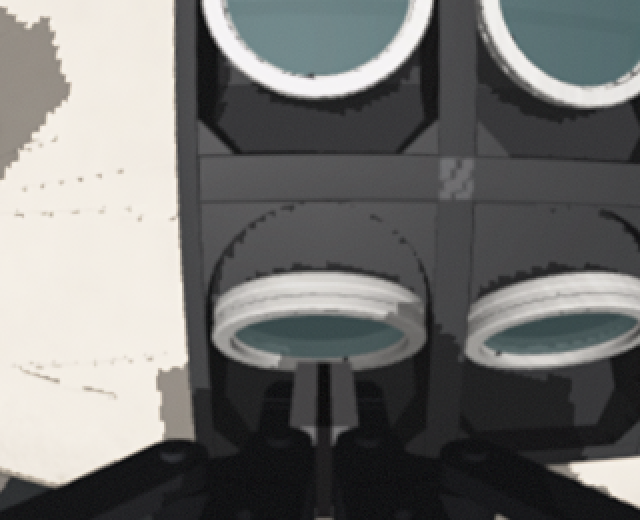

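```bash
python3 -m pendant '[0,0,0.022,0,0,0,0,0,0,0.026,0,0,0,0,0.0359,0.0072,0,0,0,0,0,0.0358,0.0072,0,0,0,0,0,0,0,0,0,0,0,0,0,0,-0.02,0,0,0,0,0,0,-0.016,0,0,0,0,0,0,-0.003,0,0,0,0,0,0,-0.003,0,0,0,0,0,0,-0.003,0,0,0,0,0,0,-0.003,0,0,0,0,0,0,0,0,0,0,0]'
python3 - <<'E'
from h import *
im,c,o=shot('wrist','w9'); print(o['eef_pos'])
cv2.imwrite('pics/w9c.png',im[60:320,160:480,::-1].repeat(2,0).repeat(2,1))
E
```

```text
time_s: 13.42
eef_pos: [0.5089, -0.1343, 0.0248]
eef_rot: [0.07, -0.07, 0.704, -0.704]
wrist_force: [1.0, -0.6, 1.0]
opening: 0.002
[ 0.5089 -0.1343  0.0248]
```

View pics/w9c.png

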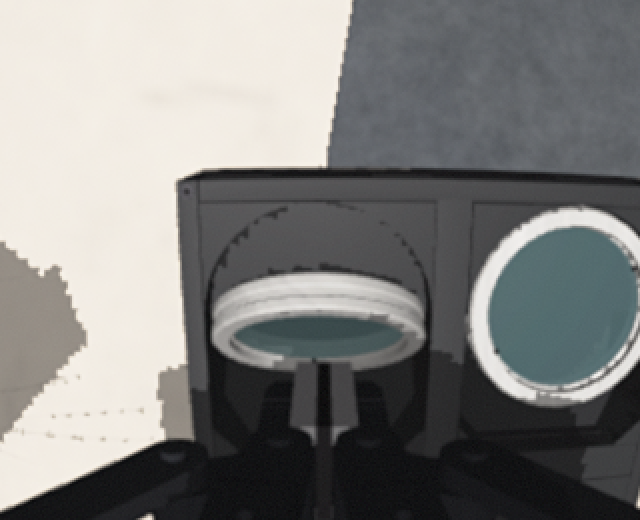

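Filter d is tipped too; now c.

```bash
python3 -m pendant '[0,0,0.022,0,0,0,0,0,0,0.026,0,0,0,0,0.0119,-0.0588,0,0,0,0,0,0,0,0,0,0,0,0,0,0,-0.02,0,0,0,0,0,0,-0.016,0,0,0,0,0,0,-0.003,0,0,0,0,0,0,-0.003,0,0,0,0,0,0,-0.003,0,0,0,0,0,0,-0.003,0,0,0,0,0,0,0,0,0,0,0]'; python3 -m pendant '[0,0,0.02,0,0,0,0.04,0,0,0.04,0,0,5,0.04,0,0,0.05,0,0,10,0.04,0,0,0.05,0,0,10,0.04,0,0,0,0,0,10,0.04,0,0,0,0,0,10,0.04,0,0,0,0,0,10,0.04,0,0,0,0,0,10,0.04,0,0,0,0,0,10,0.04,0,0,0,0,0,10,0.04,0,0,0,0,0,5,0.04,0,0,0,0,0,0,0.04]'
python3 - <<'E'
from h import *
im,c,o=shot('wrist','w10'); print(o['eef_pos'],q2R(o['eef_rot'])[:,2],o['q'])
E
```

```text
time_s: 14.85
eef_pos: [0.5209, -0.1931, 0.0248]
eef_rot: [0.07, -0.07, 0.704, -0.704]
wrist_force: [-0.3, 0.2, -0.4]
opening: -0.0
time_s: 16.35
eef_pos: [0.5209, -0.1931, 0.185]
eef_rot: [0.547, -0.547, 0.448, -0.448]
wrist_force: [0.2, 0.4, 0.6]
opening: 0.466
[ 0.5209 -0.1931  0.185 ] [0.9806 0.196  0.0002] [-0.5687  0.1835  1.7015  0.      1.2564 -0.766 ]
```

View pics/w10.png

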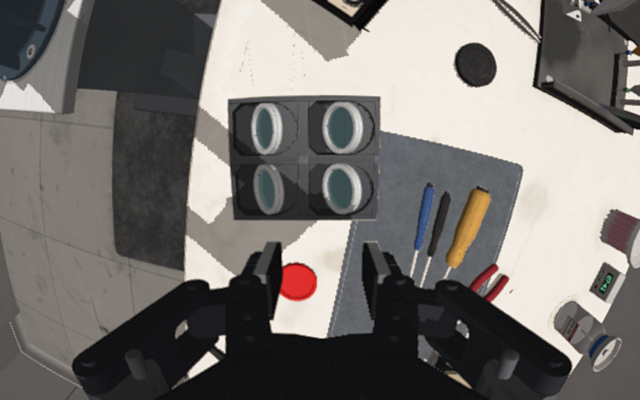

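```bash
python3 -m pendant '[0.0152,0.0042,-0.04,0,0,0,0.05,0,0,-0.05,0,0,0,0.05,0,0,-0.02,0,0,0,0.05,0,0,0,0,0,0,0.05]'
python3 - <<'E'
from h import *
im,c,o=shot('wrist','w11'); print(o['eef_pos'])
cv2.imwrite('pics/w11c.png',im[60:340,140:500,::-1].repeat(2,0).repeat(2,1))
print(proj([o['eef_pos'],o['eef_pos']-[0,0,.03]],c))
E
```

```text
time_s: 16.9
eef_pos: [0.5347, -0.1881, 0.073]
eef_rot: [-0.546, 0.547, -0.45, 0.447]
wrist_force: [-0.5, -0.6, 0.1]
opening: 0.588
[ 0.5347 -0.1881  0.073 ]
[[324.9681 257.2792]
 [324.5622 236.1604]]
```

View pics/w11c.png

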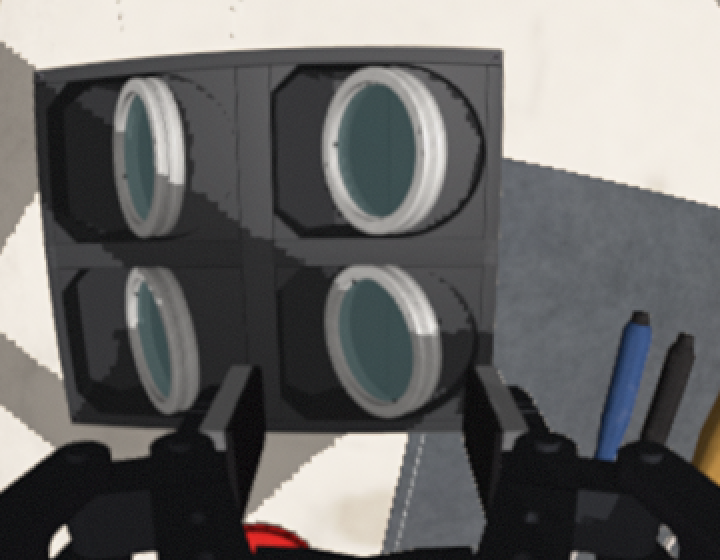

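Run:
```python
from h import *
o=ctrl.get_obs(); c=cam('wrist',o)
for uv in [(385,341),(385,265),(385,418),(440,340),(383,150),(383,68),(383,236)]:
    print(uv,unproj(np.array(uv)/2+[140,60],0.043,c)[0])
# tray model overlay
p=[0.4958,-0.1682,np.radians(11.35)]
im=ctrl.camera('wrist'); ex=np.array([np.cos(p[2]),np.sin(p[2])])
big=im[60:340,140:500,::-1].repeat(2,0).repeat(2,1).copy()
for x in(-73,73):
  for y in (-61,61):
    u=(proj(T2(p,np.array([x,y,35.])*1e-3),c)[0]-[140,60])*2; cv2.circle(big,(int(u[0]),int(u[1])),3,(0,0,255),-1)
for ix in (-33,40):
  for iy in (-30,30):
    a=(proj(T2(p,np.array([[ix,iy-25.75,26.5],[ix,iy+25.75,26.5]])*1e-3),c)-[140,60])*2
    cv2.line(big,tuple(a[0].astype(int)),tuple(a[1].astype(int)),(0,255,0),1)
    b=(proj(T2(p,np.array([[ix-35,iy-25.75,35],[ix-35,iy+25.75,35]])*1e-3),c)-[140,60])*2
    cv2.line(big,tuple(b[0].astype(int)),tuple(b[1].astype(int)),(255,255,0),1)
cv2.imwrite('pics/w11o.png',big)
```

```text
(385, 341) [ 0.54  -0.185  0.043]
(385, 265) [ 0.5352 -0.162   0.043 ]
(385, 418) [ 0.5454 -0.2104  0.043 ]
(440, 340) [ 0.5563 -0.1815  0.043 ]
(383, 150) [ 0.528  -0.1296  0.043 ]
(383, 68) [ 0.5234 -0.1068  0.043 ]
(383, 236) [ 0.5329 -0.1538  0.043 ]
```

View pics/w11o.png

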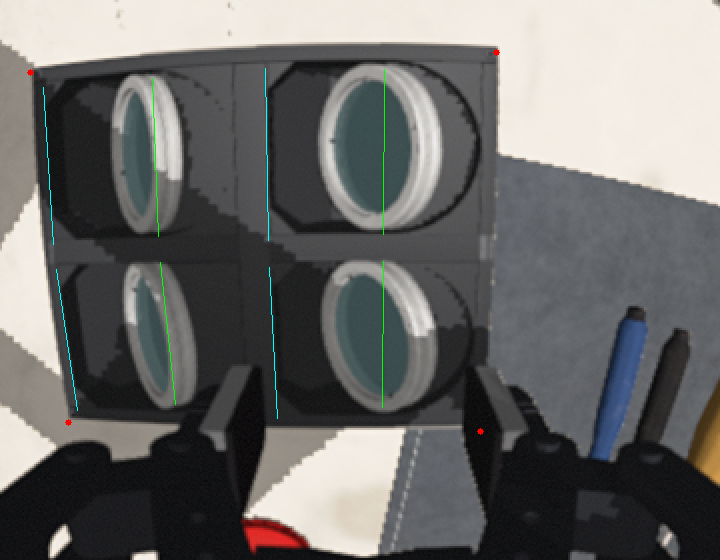

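```bash
python3 -m pendant '[0.0014,-0.0008,-0.018,0,0,0,0.05,0,0,-0.016,0,0,0,0.05,0,0,0,0,0,0,0.05,0,0,0,0,0,0,0,0,0,0,0,0,0,0,0,0,0,0,0,0,0,0,0,0,0,0,0,0,0,0,0,0,0,0,0]'
python3 - <<'E'
from h import *
im,c,o=shot('wrist','w12'); print(o['eef_pos'],o['wrist_force'],o['torque'],o['opening']*85)
cv2.imwrite('pics/w12c.png',im[60:340,140:500,::-1].repeat(2,0).repeat(2,1))
E
```

```text
time_s: 18.0
eef_pos: [0.5376, -0.1903, 0.0422]
eef_rot: [-0.547, 0.547, -0.448, 0.448]
wrist_force: [-2.7, 0.6, 7.3]
opening: 0.076
[ 0.5376 -0.1903  0.0422] [-2.6535  0.6199  7.3257] [-0.0761  0.6819 -0.045 ] 6.496888635155597
```

View pics/w12c.png

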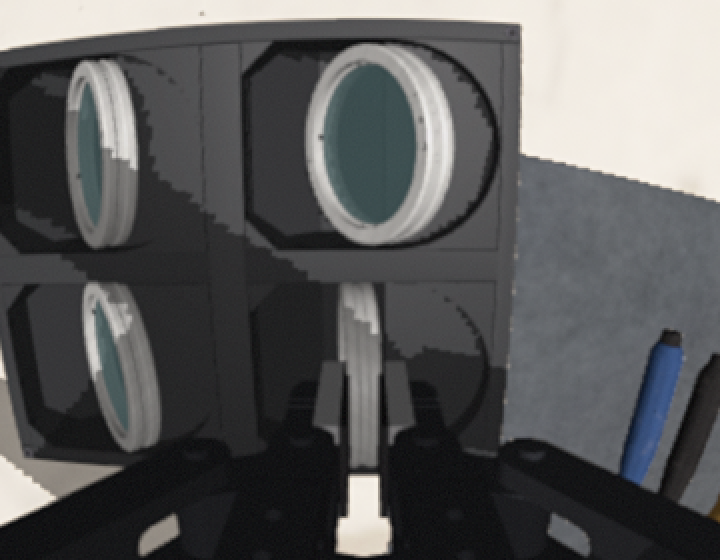

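```bash
python3 -m pendant '[0,0,0.02,0,0,0,0,0,0,0.05,0,0,0,0,0,0,0.05,0,0,0,0,0,0,0.05,0,0,-0.5,0,0,0,0.02,0,0,-0.5,0,0,0,0,0,0,0,0]'
python3 - <<'E'
from h import *
im,c,o=shot('wrist','w13'); print(o['eef_pos'],o['wrist_force'],o['torque'],o['opening']*85)
im,c,o=shot('side','s13')
cv2.imwrite('pics/w13c.png',np.hstack([cv2.imread('pics/w13.png')[60:360,140:500],cv2.imread('pics/s13.png')[100:400,150:500]]))
E
```

```text
time_s: 18.8
eef_pos: [0.5388, -0.1903, 0.2342]
eef_rot: [0.543, -0.543, 0.451, -0.455]
wrist_force: [0.4, -0.2, -1.5]
opening: 0.073
[ 0.5388 -0.1903  0.2342] [ 0.4488 -0.1892 -1.5086] [-0.0124 -0.0287  0.0047] 6.180172465458341
```

View pics/w13c.png

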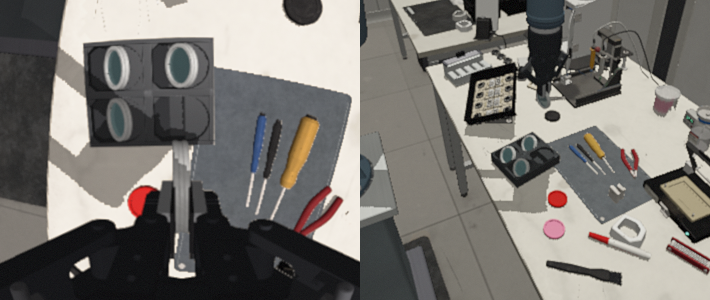

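```bash
python3 -m pendant '[0.001,0.0588,0,0,0,0,0,0.001,0.0588,0,0,0,0,0,0.001,0.0588,0,0,0,0,0,0.001,0.0588,0,0,0,0,0,0.001,0.0588,0,0,0,0,0,0.001,0.0588,0,0,0,0,0,0.001,0.0588,-0.01,0,0,0,0,0.001,0.0588,-0.01,0,0,0,0,0,0,0,0,0,0,0,0,0,0,0,0,0,0]'
python3 - <<'E'
from h import *
im,c,o=shot('wrist','w14'); print(o['eef_pos'],q2R(o['eef_rot'])[:,2],o['dq'])
for t in ['cassette','retaining_bar']:
    for r in ctrl.silhouettes(t,'wrist')[:8]:
        ys,xs=np.nonzero(r['mask']); print(t,round(r['score'],2),np.array(r['bbox']),xs.mean().round(1),ys.mean().round(1))
E
```

```text
time_s: 20.15
eef_pos: [0.5445, 0.2803, 0.2091]
eef_rot: [-0.542, 0.544, -0.453, 0.452]
wrist_force: [0.4, 1.3, -1.0]
opening: 0.073
[0.5445 0.2803 0.2091] [ 0.9835  0.1806 -0.0031] [-0.0306 -0.0228 -0.0002 -0.0008  0.0001  0.0015]
cassette 0.64 [213.5  56.7 378.2 169.2] 296.0 112.0
retaining_bar 0.92 [222.9  59.  370.1  95.3] 294.5 76.2
retaining_bar 0.62 [215.8  59.7 375.9 166.5] 296.1 112.0
```

View pics/w14.png

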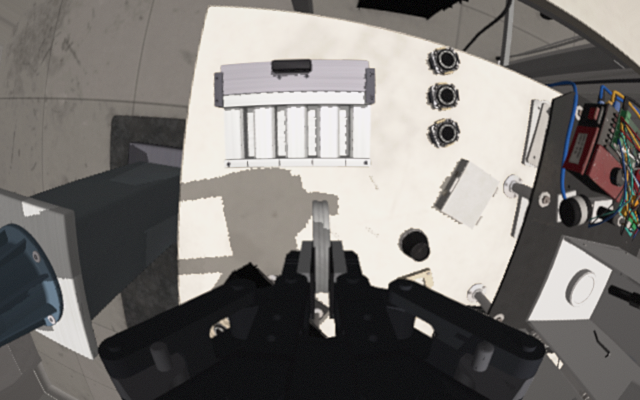

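Run:
```python
from h import *
im=cv2.imread('pics/w14.png')
cv2.imwrite('pics/w14c.png',cv2.resize(im[50:175,205:385],None,fx=4.4,fy=4.4,interpolation=cv2.INTER_CUBIC))
```

```text
(no output)
```

View pics/w14c.png

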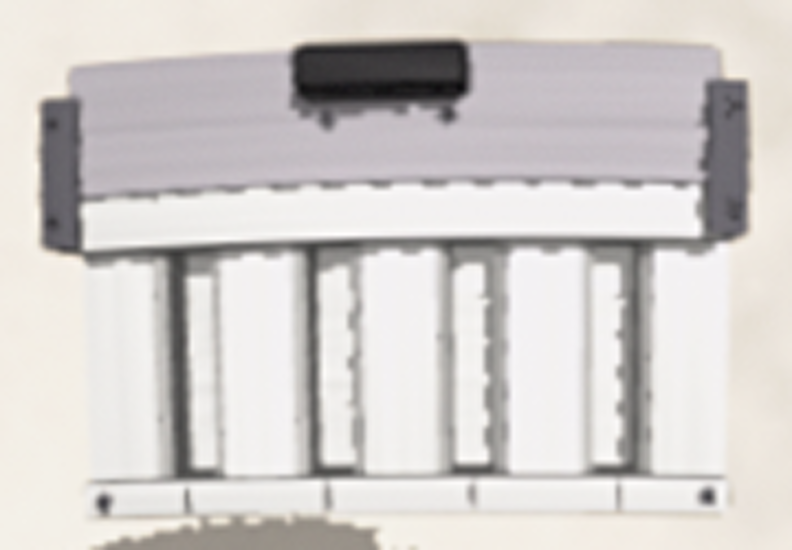

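```bash
cat >> h.py <<'E'
LC=[[-51,-31.75,36],[-17,-31.75,36],[17,-31.75,36],[51,-31.75,36],[-77,-36,36],[77,-36,36],[-77,-27.5,36],[77,-27.5,36],[-77,62,60],[77,62,60],[-77,27.5,60],[77,27.5,60]]
E
python3 - <<'E'
from h import *
im=cv2.imread('pics/w14.png')[:,:,::-1].copy()
o=ctrl.get_obs(); c=cam('wrist',o); print(o['eef_pos'])
uv=np.array([[187,499],[327,496],[472,494],[618,494],[88,515],[728,508],[90,482],[726,478],[42,100],[748,82],[44,250],[746,235]])
uv=(uv+.5)/4.4-.5+[205,50]
p,e=fitpose(LC,uv,c); print(p,np.degrees(p[2])); print(e.T)
np.save('cass1.npy',p); overlay(im,p,c,22,(205,50,385,175),4.4,'w14o')
for x in (-51,-17,17,51): print(x,T2(p,np.array([x,0,6.])*1e-3))
E
```

```text
[0.5457 0.2793 0.2107]
[0.5074 0.3307 0.1804] 10.33354815924899
[[ 0.4165  0.3668  0.0936 -0.1945 -0.1621 -0.456  -1.0613  0.2024  0.1193
  -0.035  -0.0571  0.4184]
 [-0.5032 -0.4399 -0.3065 -0.3093  0.432   0.749   0.0728 -0.5043  0.0809
  -0.1759  0.4631  0.528 ]]
-51 [[0.4572 0.3215 0.006 ]]
-17 [[0.4907 0.3276 0.006 ]]
17 [[0.5241 0.3337 0.006 ]]
51 [[0.5576 0.3398 0.006 ]]
```

View pics/w14o.png

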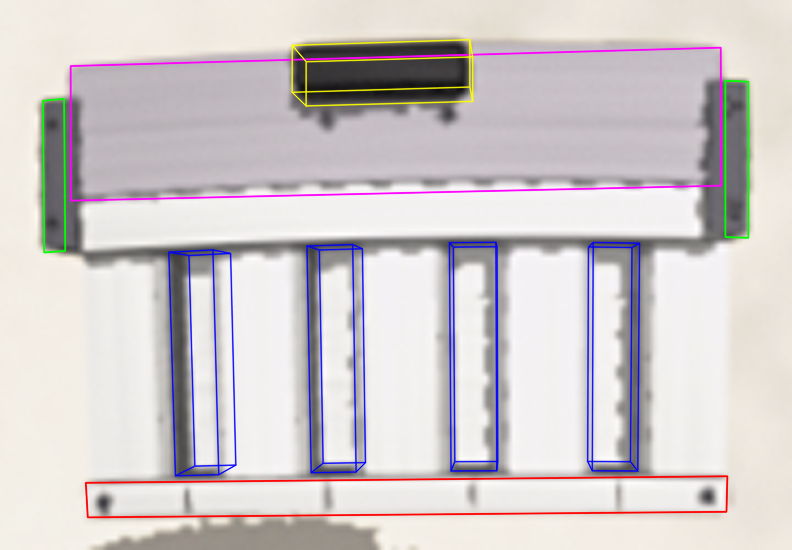

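```bash
cat >> h.py <<'E'
def pose(n=6):
    P=[];D=[]
    for i in range(n):
        o=ctrl.get_obs(); P.append(o['eef_pos']); D.append(q2R(o['eef_rot'])[:,2]); ctrl.camera('top')
    P=np.array(P); D=np.array(D); d=D.mean(0)
    return P.mean(0),P.std(0),np.degrees(np.arctan2(d[1],d[0]))
E
python3 - <<'E'
from h import *
print(pose(8))
E
```

```text
(array([0.5458, 0.2797, 0.2111]), array([0.0001, 0.0004, 0.0002]), np.float64(10.268524171938344))
```

Run:
```python
from h import *
a=cv2.imread('pics/w14.png',0).astype(np.float32)
im,c,o=shot('wrist','w15'); b=cv2.cvtColor(im,cv2.COLOR_RGB2GRAY).astype(np.float32)
s=cv2.phaseCorrelate(a[50:175,205:385],b[50:175,205:385]); print(s)
uv=np.array([[187,499],[327,496],[472,494],[618,494],[88,515],[728,508],[90,482],[726,478],[42,100],[748,82],[44,250],[746,235]])
uv=(uv+.5)/4.4-.5+[205,50]+np.array(s[0])
p,e=fitpose(LC,uv,c); print(p,np.degrees(p[2]),np.abs(e).mean())
np.save('cass1.npy',p)
for x in (-51,-17,17,51): print(x,T2(p,np.array([x,0,6.])*1e-3))
print(o['eef_pos'])
```

```text
((-1.515525181535338, 0.5470447062273607), 0.9542592447068956)
[0.5059 0.331  0.1808] 10.359953031848994 0.34880210757260066
-51 [[0.4557 0.3218 0.006 ]]
-17 [[0.4891 0.3279 0.006 ]]
17 [[0.5226 0.334  0.006 ]]
51 [[0.556  0.3402 0.006 ]]
[0.5456 0.2804 0.211 ]
```

```bash
python3 -m pendant '[0.005,0.03,-0.03,0,0,0,0,0.0055,0.0287,-0.03,0,0,0,0,0,0,-0.04,0,0,0,0,0,0,-0.03,0,0,0,0,0,0,0,0,0,0,0,0,0,0,0,0,0,0,0,0,0,0,0,0,0]'
python3 - <<'E'
from h import *
im,c,o=shot('wrist','w16'); print(pose(3))
cv2.imwrite('pics/w16c.png',im[60:340,140:500,::-1].repeat(2,0).repeat(2,1))
p=np.load('cass1.npy'); overlay(im,p,c,22,(140,60,500,340),2,'w16o')
E
```

```text
time_s: 21.62
eef_pos: [0.5574, 0.3398, 0.0831]
eef_rot: [0.544, -0.542, 0.452, -0.453]
wrist_force: [0.4, -0.5, 0.4]
opening: 0.069
(array([0.557 , 0.3397, 0.0826]), array([0.0002, 0.0001, 0.0003]), np.float64(10.348903299704274))
```

View pics/w16o.png

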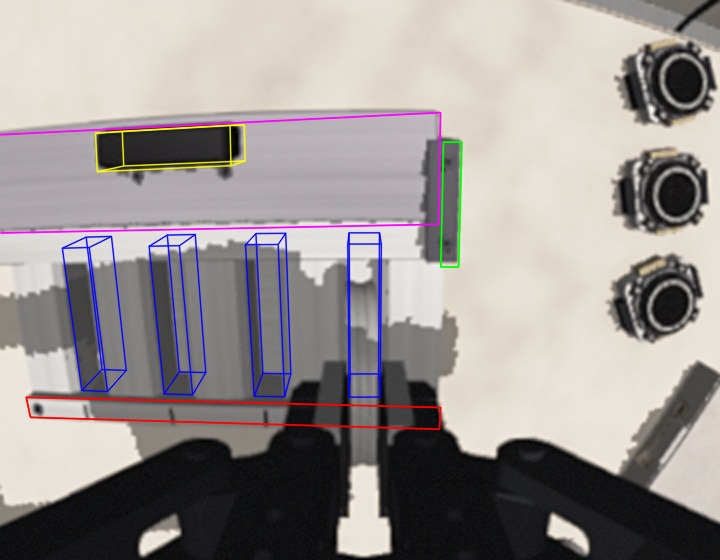

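```bash
python3 -m pendant '[-0.0005,-0.001,-0.01,0,0,0,0,0,0,-0.01,0,0,0,0,0,0,-0.008,0,0,0,0,0,0,-0.006,0,0,0,0,0,0,-0.003,0,0,0,0,0,0,0,0,0,0,0]'; python3 -m pendant '[0,0,-0.002,0,0,0,0,0,0,-0.001,0,0,0,0,0,0,0,0,0,0,0]'
```

```text
time_s: 22.58
eef_pos: [0.5567, 0.3386, 0.0437]
eef_rot: [0.544, -0.542, 0.452, -0.453]
wrist_force: [6.7, 2.5, -1.1]
opening: 0.067
time_s: 22.95
eef_pos: [0.5569, 0.3387, 0.0422]
eef_rot: [0.544, -0.542, 0.452, -0.453]
wrist_force: [4.2, 0.5, 8.5]
opening: 0.071
```

```bash
python3 -m pendant '[0,0,0,0,0,0,0.02,0,0,0,0,0,0,0.02,0,0,0,0,0,0,0.02,0,0,0.03,0,0,0,0.02,0,0,0.05,0,0,0,0.02,0,-0.02,0.06,0,0,0,0.04,0,0,0,0,0,0,0.05,0,0,0,0,0,0,0.05]'
python3 - <<'E'
from h import *
im,c,o=shot('wrist','w17'); print(o['eef_pos'])
p=np.load('cass1.npy'); overlay(im,p,c,22,(190,50,420,250),3,'w17o')
E
```

```text
time_s: 23.95
eef_pos: [0.555, 0.3185, 0.1797]
eef_rot: [-0.543, 0.543, -0.453, 0.453]
wrist_force: [-0.4, -0.4, -0.2]
opening: 0.582
[0.555  0.3185 0.1797]
```

View pics/w17o.png

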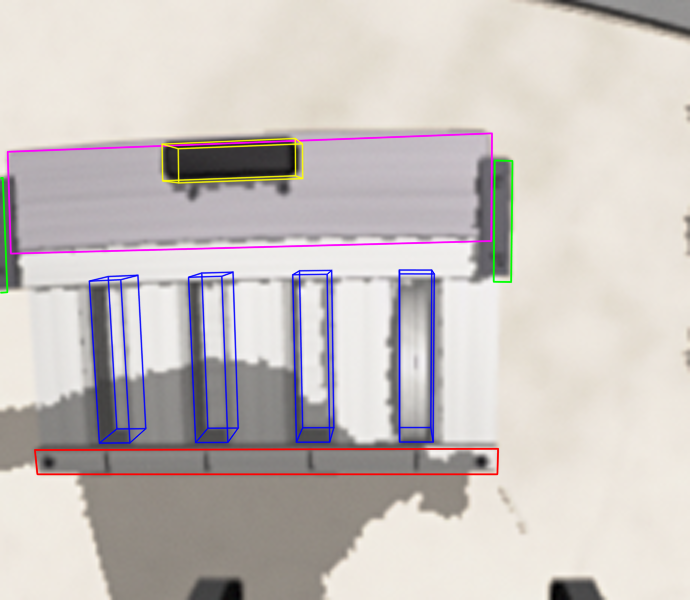

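```bash
python3 -m pendant '[-0.0038,-0.056,0,0,0,0.5,0.05,-0.0038,-0.056,0,0,0,0.5,0.05,-0.0038,-0.056,0,0,0,0,0.05,-0.0037,-0.056,0,0,0,0,0.05,-0.0037,-0.056,0,0,0,0,0.05,-0.0037,-0.056,0,0,0,0,0.05,-0.0037,-0.056,-0.02,0,0,0,0.05,-0.0037,-0.056,-0.04,0,0,0,0.05,0,0,-0.04,0,0,0,0.05,0,0,0,0,0,0,0.05,0,0,0,0,0,0,0.05,0,0,0,0,0,0,0.05]'
python3 - <<'E'
from h import *
im,c,o=shot('wrist','w18'); print(o['eef_pos'],pose(3))
big=im[60:340,140:500,::-1].repeat(2,0).repeat(2,1).copy()
u=(proj(o['eef_pos']-[0,0,.035],c)[0]-[140,60])*2; cv2.circle(big,(int(u[0]),int(u[1])),3,(0,0,255),-1); cv2.imwrite('pics/w18c.png',big)
E
```

```text
time_s: 25.5
eef_pos: [0.5272, -0.1239, 0.0855]
eef_rot: [0.548, -0.547, 0.447, -0.449]
wrist_force: [0.6, -0.4, 0.3]
opening: 0.588
[ 0.5272 -0.1239  0.0855] (array([ 0.527 , -0.124 ,  0.0854]), array([0.0001, 0.    , 0.0001]), np.float64(11.42569887413856))
```

View pics/w18c.png

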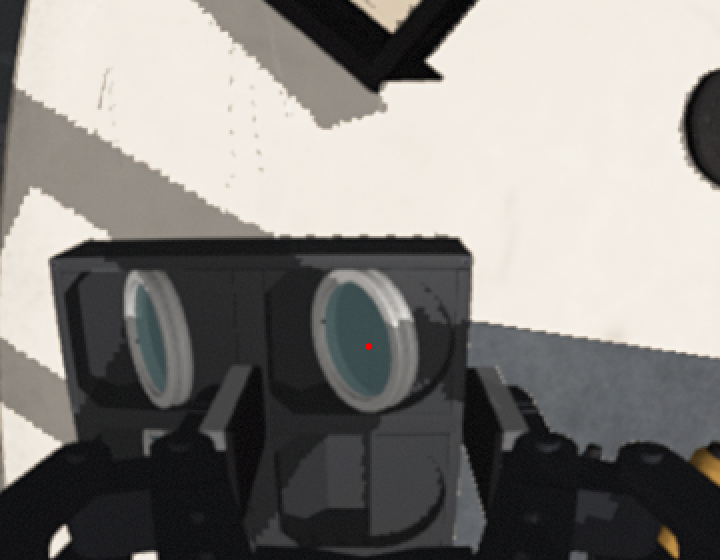

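```bash
python3 -m pendant '[-0.002,-0.0055,-0.015,0,0,0,0.05,0,0,-0.018,0,0,0,0.05,0,0,-0.014,0,0,0,0.05,0,0,0,0,0,0,0.05,0,0,0,0,0,0,0,0,0,0,0,0,0,0,0,0,0,0,0,0,0,0,0,0,0,0,0,0,0,0,0,0,0,0,0]'
python3 - <<'E'
from h import *
im,c,o=shot('wrist','w19'); print(o['eef_pos'],o['wrist_force'],o['torque'],o['opening']*85)
cv2.imwrite('pics/w19c.png',im[60:340,140:500,::-1].repeat(2,0).repeat(2,1)); print(pose(3))
E
```

```text
time_s: 26.82
eef_pos: [0.5244, -0.1299, 0.0375]
eef_rot: [0.547, -0.547, 0.448, -0.448]
wrist_force: [-1.7, -0.7, 4.0]
opening: 0.076
[ 0.5244 -0.1299  0.0375] [-1.6636 -0.6877  3.9799] [-0.0427  0.0369 -0.0021] 6.4613472425432175
(array([ 0.5244, -0.1299,  0.0375]), array([0., 0., 0.]), np.float64(11.355664042485374))
```

View pics/w19c.png

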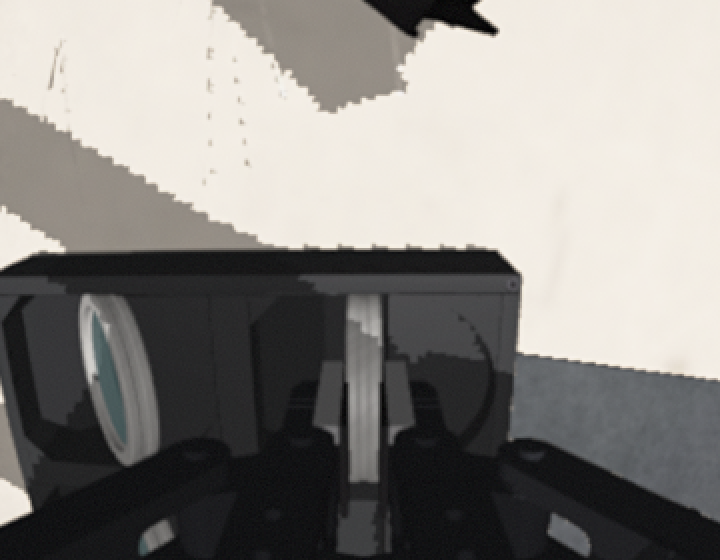

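```bash
python3 -m pendant '[0,0,0.03,0,0,0,0,0,0,0.06,0,0,0,0,0,0,0.06,0,0,-0.5,0,0,0.045,0.02,0,0,-0.5,0,0,0.058,0,0,0,0,0,0,0.058,0,0,0,0,0,0,0.058,0,0,0,0,0,0,0.058,0,0,0,0,0,0,0.058,0,0,0,0,0,0,0.058,0,0,0,0,0,0,0.03,0,0,0,0,0,0,0,0,0,0,0,0]'
python3 - <<'E'
from h import *
print(pose(3))
im,c,o=shot('wrist','w20'); print(o['eef_pos'])
p=np.load('cass1.npy'); overlay(im,p,c,22,(190,40,420,240),3,'w20o')
E
```

```text
time_s: 28.52
eef_pos: [0.5229, 0.2953, 0.206]
eef_rot: [-0.543, 0.544, -0.452, 0.452]
wrist_force: [-0.7, 0.2, -0.2]
opening: 0.078
(array([0.5232, 0.294 , 0.206 ]), array([0.0002, 0.0009, 0.0001]), np.float64(10.474204379207869))
[0.5237 0.2925 0.2063]
```

View pics/w20o.png

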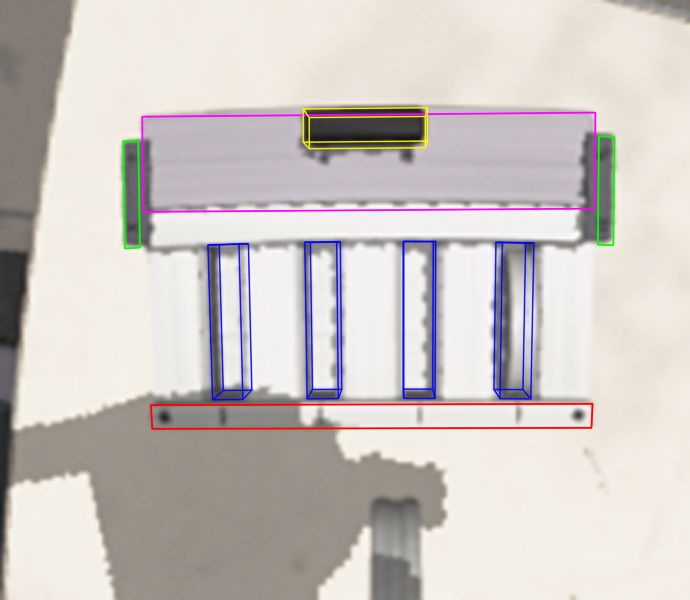

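```bash
python3 -m pendant '[-0.0005,0.021,-0.03,0,0,0,0,-0.0005,0.021,-0.036,0,0,0,0,0,0,-0.04,0,0,0,0,0,0,-0.02,0,0,0,0,0,0,0,0,0,0,0,0,0,0,0,0,0,0]'
python3 - <<'E'
from h import *
print(pose(3))
im,c,o=shot('wrist','w21')
p=np.load('cass1.npy'); overlay(im,p,c,22,(140,60,500,340),2,'w21o')
E
```

```text
time_s: 29.48
eef_pos: [0.5244, 0.3353, 0.0827]
eef_rot: [0.544, -0.542, 0.453, -0.454]
wrist_force: [0.6, -0.3, -0.9]
opening: 0.078
(array([0.5244, 0.3354, 0.0829]), array([0.0001, 0.0001, 0.0002]), np.float64(10.319695722141182))
```

View pics/w21o.png

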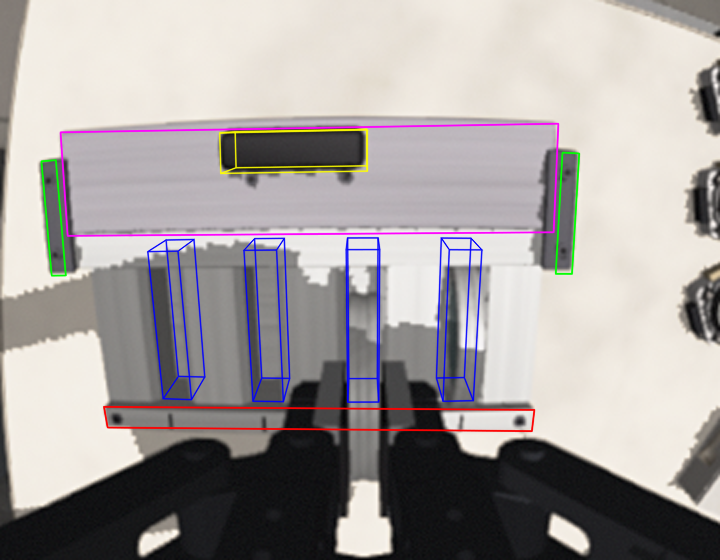

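```bash
python3 -m pendant '[0,-0.001,-0.01,0,0,0,0,0,0,-0.01,0,0,0,0,0,0,-0.01,0,0,0,0,0,0,-0.008,0,0,0,0,0,0,-0.003,0,0,0,0,0,0,-0.002,0,0,0,0,0,0,0,0,0,0,0,0,0,0,0,0,0,0]'
```

```text
time_s: 30.68
eef_pos: [0.523, 0.3344, 0.0381]
eef_rot: [0.543, -0.543, 0.453, -0.453]
wrist_force: [0.0, -0.4, 0.3]
opening: 0.079
```

```bash
python3 -m pendant '[0,0,-0.001,0,0,0,0,0,0,-0.001,0,0,0,0,0,0,0,0,0,0,0]'
```

```text
time_s: 31.05
eef_pos: [0.5233, 0.3345, 0.0369]
eef_rot: [0.543, -0.543, 0.453, -0.453]
wrist_force: [-1.8, -1.0, 5.0]
opening: 0.075
```

```bash
python3 -m pendant '[0,0,0,0,0,0,0.018,0,0,0,0,0,0,0.018,0,0,0,0,0,0,0.018,0,0,0.03,0,0,0,0.018,0,0,0.05,0,0,0,0.018,0,-0.02,0.06,0,0,0,0.04,0,0,0,0,0,0,0.05,0,0,0,0,0,0,0.05]'
python3 - <<'E'
from h import *
print(pose(2))
im,c,o=shot('wrist','w22'); print(o['eef_pos'])
p=np.load('cass1.npy'); overlay(im,p,c,22,(190,50,420,250),3,'w22o')
E
```

```text
time_s: 32.05
eef_pos: [0.5227, 0.3144, 0.1749]
eef_rot: [0.543, -0.543, 0.453, -0.453]
wrist_force: [-0.4, -0.4, -1.0]
opening: 0.582
(array([0.5224, 0.3144, 0.1744]), array([0.0003, 0.0001, 0.0006]), np.float64(10.344358477239814))
[0.5218 0.3143 0.1732]
```

View pics/w22o.png

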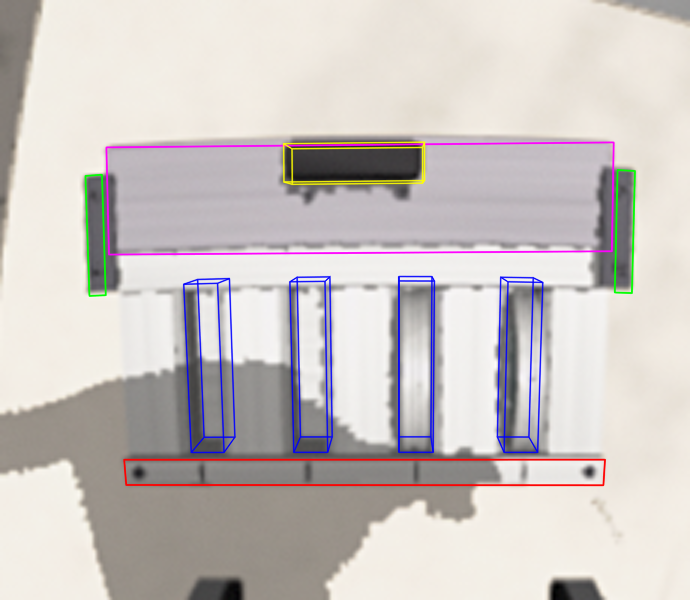

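```bash
python3 -m pendant '[-0.0086,-0.0573,0,0,0,0.5,0.05,-0.0086,-0.0573,0,0,0,0.5,0.05,-0.0086,-0.0573,0,0,0,0,0.05,-0.0086,-0.0573,0,0,0,0,0.05,-0.0086,-0.0573,0,0,0,0,0.05,-0.0086,-0.0573,0,0,0,0,0.05,-0.0086,-0.0573,-0.01,0,0,0,0.05,-0.0086,-0.0573,-0.02,0,0,0,0.05,0,0,-0.03,0,0,0,0.05,0,0,-0.03,0,0,0,0.05,0,0,0,0,0,0,0.05,0,0,0,0,0,0,0.05]'
python3 - <<'E'
from h import *
print(pose(2))
im,c,o=shot('wrist','w23'); print(o['eef_pos'])
big=im[60:340,140:500,::-1].repeat(2,0).repeat(2,1).copy()
u=(proj(o['eef_pos']-[0,0,.035],c)[0]-[140,60])*2; cv2.circle(big,(int(u[0]),int(u[1])),3,(0,0,255),-1); cv2.imwrite('pics/w23c.png',big)
E
```

```text
time_s: 33.7
eef_pos: [0.4544, -0.1437, 0.0854]
eef_rot: [-0.547, 0.547, -0.448, 0.448]
wrist_force: [0.5, 0.1, 0.6]
opening: 0.583
(array([ 0.4546, -0.1438,  0.0857]), array([0.0002, 0.0001, 0.0003]), np.float64(11.390773946512594))
[ 0.4551 -0.144   0.0863]
```

View pics/w23c.png

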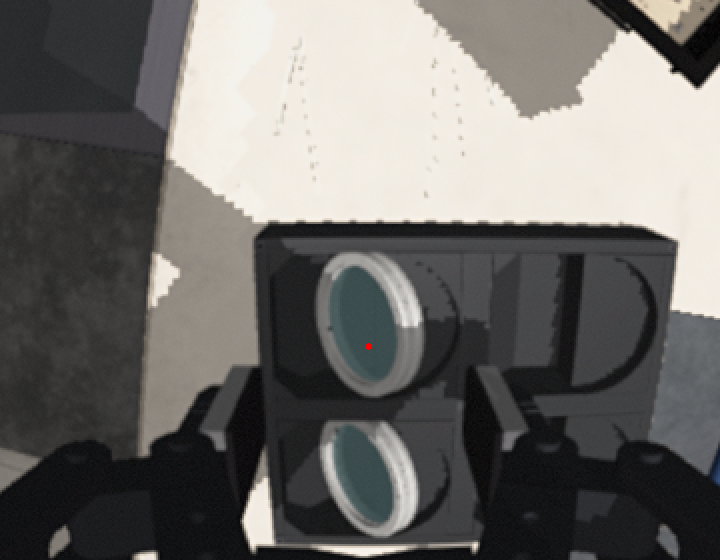

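```bash
python3 -m pendant '[-0.002,-0.0004,-0.016,0,0,0,0.05,0,0,-0.018,0,0,0,0.05,0,0,-0.013,0,0,0,0.05,0,0,0,0,0,0,0.05,0,0,0,0,0,0,0,0,0,0,0,0,0,0,0,0,0,0,0,0,0,0,0,0,0,0,0,0,0,0,0,0,0,0,0]'
python3 - <<'E'
from h import *
im,c,o=shot('wrist','w24'); print(o['eef_pos'],o['wrist_force'],o['torque'],o['opening']*85)
cv2.imwrite('pics/w24c.png',im[60:340,140:500,::-1].repeat(2,0).repeat(2,1)); print(pose(3))
E
```

```text
time_s: 34.98
eef_pos: [0.4525, -0.1446, 0.0387]
eef_rot: [-0.547, 0.547, -0.448, 0.448]
wrist_force: [-1.4, -0.3, 6.9]
opening: 0.073
[ 0.4525 -0.1446  0.0387] [-1.3789 -0.2901  6.927 ] [-0.0814  0.2757  0.0049] 6.201334792194274
(array([ 0.4525, -0.1446,  0.0387]), array([0., 0., 0.]), np.float64(11.360103272482462))
```

View pics/w24c.png

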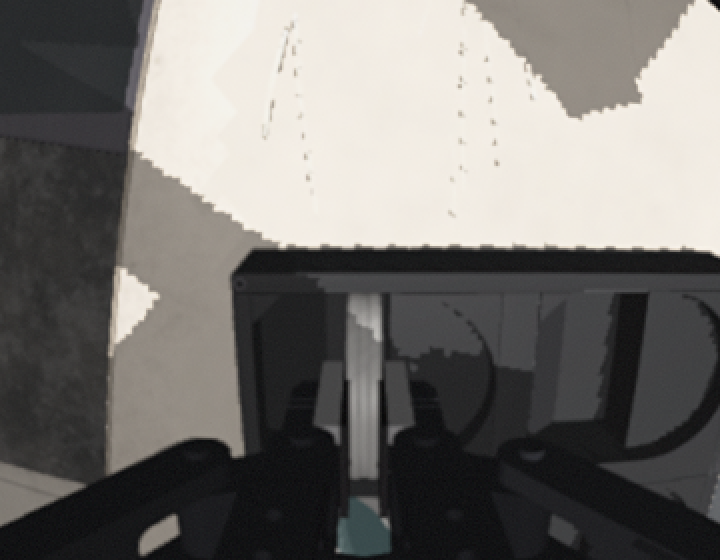

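```bash
python3 -m pendant '[0,0,0.03,0,0,0,0,0,0,0.06,0,0,0,0,0,0,0.06,0,0,-0.5,0,0.0053,0.05,0.018,0,0,-0.5,0,0.0053,0.0575,0,0,0,0,0,0.0053,0.0575,0,0,0,0,0,0.0053,0.0575,0,0,0,0,0,0.0053,0.0575,0,0,0,0,0,0.0053,0.0575,0,0,0,0,0,0.0053,0.0575,0,0,0,0,0,0,0.035,0,0,0,0,0,0,0,0,0,0,0,0]'
python3 - <<'E'
from h import *
print(pose(4))
im,c,o=shot('wrist','w25'); print(o['eef_pos'])
p=np.load('cass1.npy'); overlay(im,p,c,22,(190,40,420,240),3,'w25o')
E
```

```text
time_s: 36.67
eef_pos: [0.4884, 0.2881, 0.2055]
eef_rot: [-0.544, 0.544, -0.452, 0.451]
wrist_force: [0.6, -0.1, -1.0]
opening: 0.076
(array([0.4886, 0.2863, 0.2055]), array([0.0002, 0.0011, 0.0001]), np.float64(10.454318043539354))
[0.4892 0.2848 0.2059]
```

View pics/w25o.png

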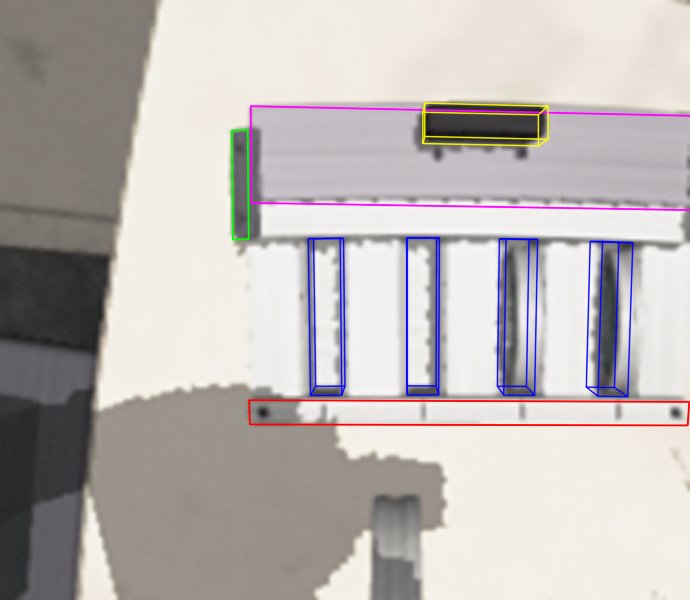

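```bash
python3 -m pendant '[0,0.021,-0.03,0,0,0,0,0,0.021,-0.036,0,0,0,0,0,0,-0.04,0,0,0,0,0,0,-0.02,0,0,0,0,0,0,0,0,0,0,0,0,0,0,0,0,0,0]'
python3 - <<'E'
from h import *
print(pose(3))
im,c,o=shot('wrist','w26')
p=np.load('cass1.npy'); overlay(im,p,c,22,(140,60,500,340),2,'w26o')
E
```

```text
time_s: 37.67
eef_pos: [0.4906, 0.3278, 0.0819]
eef_rot: [0.544, -0.542, 0.453, -0.453]
wrist_force: [-0.2, 0.0, -0.6]
opening: 0.076
(array([0.4907, 0.3279, 0.0821]), array([0.0001, 0.0001, 0.0001]), np.float64(10.31980317475359))
```

View pics/w26o.png

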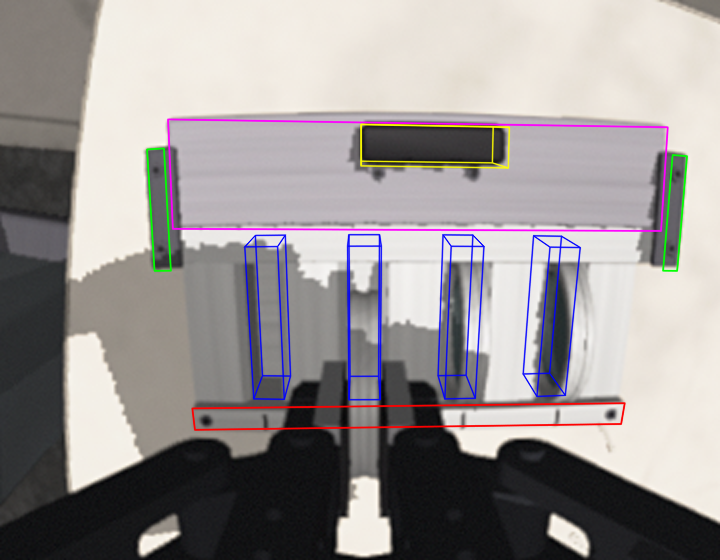

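```bash
python3 -m pendant '[0,0,-0.01,0,0,0,0,0,0,-0.01,0,0,0,0,0,0,-0.01,0,0,0,0,0,0,-0.006,0,0,0,0,0,0,-0.003,0,0,0,0,0,0,-0.003,0,0,0,0,0,0,-0.001,0,0,0,0,0,0,0,0,0,0,0,0,0,0,0,0,0,0]'
```

```text
time_s: 39.0
eef_pos: [0.4894, 0.3279, 0.0382]
eef_rot: [0.543, -0.543, 0.453, -0.453]
wrist_force: [-2.9, -1.7, 8.4]
opening: 0.072
```

Seated on the floor (8 N upward). Release and lift.

```bash
python3 -m pendant '[0,0,0,0,0,0,0.018,0,0,0,0,0,0,0.018,0,0,0,0,0,0,0.018,0,0,0.03,0,0,0,0.018,0,0,0.05,0,0,0,0.018,0,-0.02,0.06,0,0,0,0.04,0,0,0,0,0,0,0.05,0,0,0,0,0,0,0.05]'
python3 - <<'E'
from h import *
print(pose(2))
im,c,o=shot('wrist','w27'); print(o['eef_pos'])
p=np.load('cass1.npy'); overlay(im,p,c,22,(190,50,420,250),3,'w27o')
E
```

```text
time_s: 40.0
eef_pos: [0.489, 0.3079, 0.1762]
eef_rot: [0.543, -0.543, 0.453, -0.453]
wrist_force: [0.4, -0.4, -0.6]
opening: 0.583
(array([0.4887, 0.3078, 0.1757]), array([0.0003, 0.0001, 0.0005]), np.float64(10.345431355439239))
[0.4881 0.3078 0.1746]
```

View pics/w27o.png

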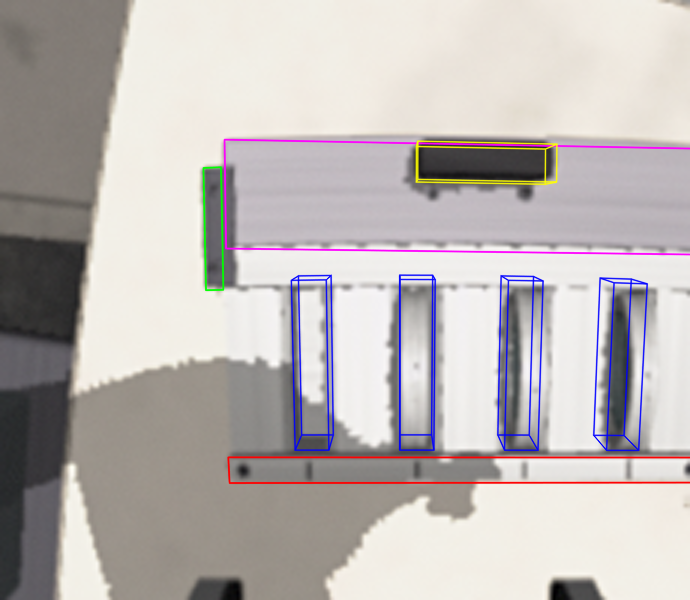

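```bash
python3 -m pendant '[-0.0026,-0.0568,0,0,0,0.5,0.05,-0.0026,-0.0568,0,0,0,0.5,0.05,-0.0026,-0.0568,0,0,0,0,0.05,-0.0026,-0.0568,0,0,0,0,0.05,-0.0026,-0.0568,0,0,0,0,0.05,-0.0026,-0.0568,0,0,0,0,0.05,-0.0026,-0.0568,0,0,0,0,0.05,-0.0026,-0.0568,-0.01,0,0,0,0.05,-0.0026,-0.0568,-0.02,0,0,0,0.05,0,0,-0.03,0,0,0,0.05,0,0,-0.03,0,0,0,0.05,0,0,0,0,0,0,0.05]'
python3 - <<'E'
from h import *
print(pose(5))
im,c,o=shot('wrist','w28'); print(o['eef_pos'])
big=im[60:340,140:500,::-1].repeat(2,0).repeat(2,1).copy()
u=(proj(o['eef_pos']-[0,0,.035],c)[0]-[140,60])*2; cv2.circle(big,(int(u[0]),int(u[1])),3,(0,0,255),-1); cv2.imwrite('pics/w28c.png',big)
E
```

```text
time_s: 41.65
eef_pos: [0.4633, -0.2014, 0.083]
eef_rot: [-0.547, 0.547, -0.451, 0.445]
wrist_force: [-0.8, -0.7, -0.1]
opening: 0.583
(array([ 0.4654, -0.2026,  0.0858]), array([0.0012, 0.0008, 0.0016]), np.float64(11.373816214133809))
[ 0.4668 -0.2035  0.0877]
```

View pics/w28c.png

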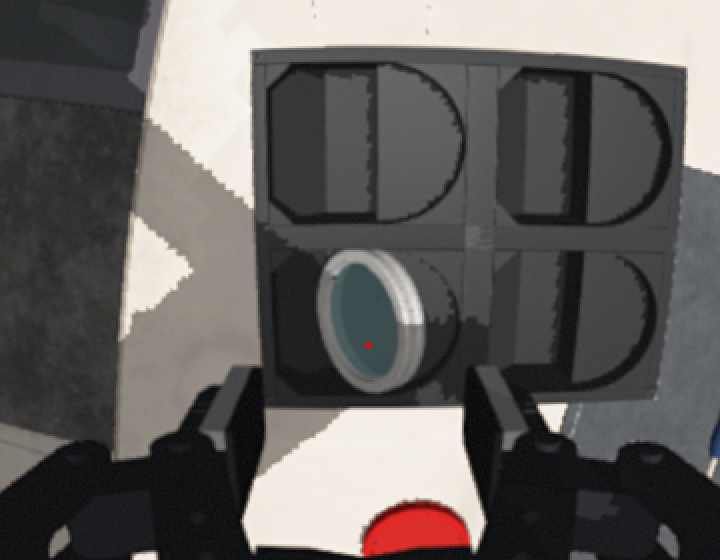

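```bash
python3 -m pendant '[-0.0022,0,-0.016,0,0,0,0.05,0,0,-0.018,0,0,0,0.05,0,0,-0.0145,0,0,0,0.05,0,0,0,0,0,0,0.05,0,0,0,0,0,0,0,0,0,0,0,0,0,0,0,0,0,0,0,0,0,0,0,0,0,0,0,0,0,0,0,0,0,0,0]'
python3 - <<'E'
from h import *
im,c,o=shot('wrist','w29'); print(o['eef_pos'],o['wrist_force'],o['torque'],o['opening']*85)
cv2.imwrite('pics/w29c.png',im[60:340,140:500,::-1].repeat(2,0).repeat(2,1)); print(pose(3))
E
```

```text
time_s: 43.08
eef_pos: [0.4642, -0.2036, 0.0386]
eef_rot: [0.547, -0.547, 0.448, -0.449]
wrist_force: [-0.3, 0.4, 5.2]
opening: 0.072
[ 0.4642 -0.2036  0.0386] [-0.2665  0.4042  5.2447] [ 0.1426  0.1316 -0.0133] 6.134238318875627
(array([ 0.4642, -0.2036,  0.0387]), array([0., 0., 0.]), np.float64(11.356743245036082))
```

View pics/w29c.png

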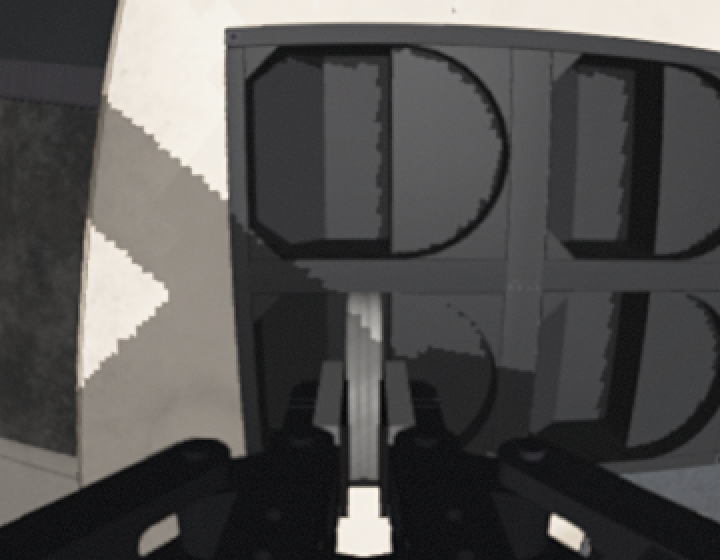

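```bash
python3 -m pendant '[0,0,0.03,0,0,0,0,0,0,0.06,0,0,0,0,0,0.03,0.055,0,0,-0.5,0,-0.001,0.053,0.022,0,0,-0.5,0,-0.001,0.0575,0,0,0,0,0,-0.001,0.0575,0,0,0,0,0,-0.001,0.0575,0,0,0,0,0,-0.001,0.0575,0,0,0,0,0,-0.001,0.0575,0,0,0,0,0,-0.001,0.0575,0,0,0,0,0,-0.001,0.055,0,0,0,0,0,0,0,0,0,0,0,0]'
python3 - <<'E'
from h import *
print(pose(4))
im,c,o=shot('wrist','w30'); print(o['eef_pos'])
p=np.load('cass1.npy'); overlay(im,p,c,22,(220,40,450,240),3,'w30o')
E
```

```text
time_s: 44.78
eef_pos: [0.4545, 0.283, 0.2044]
eef_rot: [0.544, -0.544, 0.452, -0.451]
wrist_force: [1.2, 0.2, -0.8]
opening: 0.077
(array([0.4549, 0.2808, 0.2043]), array([0.0003, 0.0014, 0.0001]), np.float64(10.508874739542561))
[0.4555 0.2788 0.2045]
```

View pics/w30o.png

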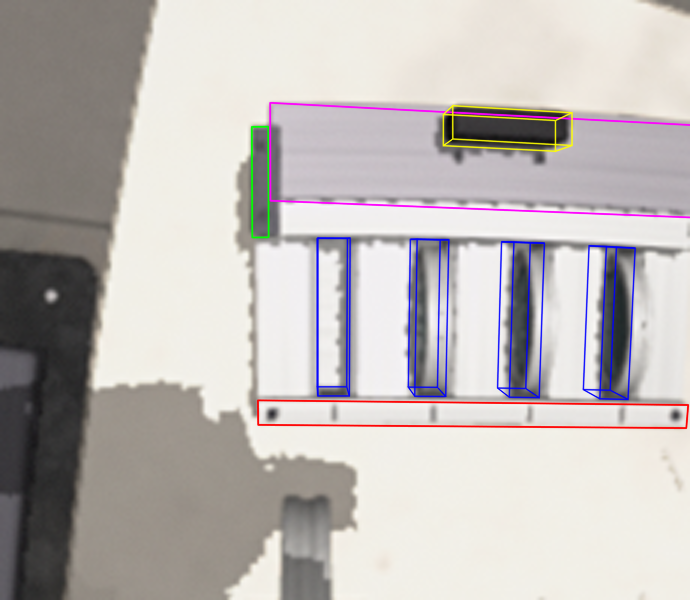

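```bash
python3 -m pendant '[0,0.0215,-0.03,0,0,0,0,0,0.0215,-0.036,0,0,0,0,0,0,-0.04,0,0,0,0,0,0,-0.018,0,0,0,0,0,0,0,0,0,0,0,0,0,0,0,0,0,0]'
python3 - <<'E'
from h import *
print(pose(3))
im,c,o=shot('wrist','w31')
p=np.load('cass1.npy'); overlay(im,p,c,22,(140,60,500,340),2,'w31o')
E
```

```text
time_s: 45.78
eef_pos: [0.457, 0.3227, 0.0825]
eef_rot: [0.544, -0.542, 0.453, -0.454]
wrist_force: [-0.1, -0.3, -0.7]
opening: 0.073
(array([0.4571, 0.3229, 0.0826]), array([0.0001, 0.0001, 0.0001]), np.float64(10.317624183070926))
```

View pics/w31o.png

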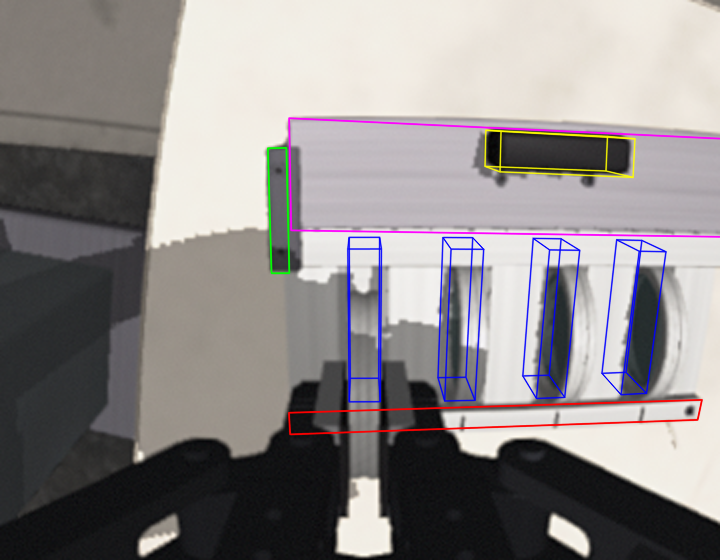

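```bash
python3 -m pendant '[0,-0.001,-0.01,0,0,0,0,0,0,-0.01,0,0,0,0,0,0,-0.01,0,0,0,0,0,0,-0.006,0,0,0,0,0,0,-0.003,0,0,0,0,0,0,-0.003,0,0,0,0,0,0,-0.0015,0,0,0,0,0,0,0,0,0,0,0,0,0,0,0,0,0,0]'
```

```text
time_s: 47.1
eef_pos: [0.4558, 0.3218, 0.0382]
eef_rot: [0.543, -0.543, 0.453, -0.453]
wrist_force: [-1.2, -0.1, 6.4]
opening: 0.078
```

```bash
python3 -m pendant '[0,0,0,0,0,0,0.018,0,0,0,0,0,0,0.018,0,0,0,0,0,0,0.018,0,0,0.03,0,0,0,0.018,0,0,0.05,0,0,0,0.018,0,-0.02,0.06,0,0,0,0.04,0,0,0,0,0,0,0.05,0,0,0,0,0,0,0.05]'
python3 - <<'E'
from h import *
print(pose(2))
im,c,o=shot('wrist','w32'); print(o['eef_pos'])
p=np.load('cass1.npy'); overlay(im,p,c,22,(220,50,450,250),3,'w32o')
E
```

```text
time_s: 48.1
eef_pos: [0.4554, 0.3019, 0.1765]
eef_rot: [0.543, -0.543, 0.453, -0.453]
wrist_force: [0.1, -0.1, 0.1]
opening: 0.584
(array([0.4551, 0.3018, 0.176 ]), array([0.0003, 0.0001, 0.0005]), np.float64(10.343824772465014))
[0.4546 0.3017 0.175 ]
```

View pics/w32o.png

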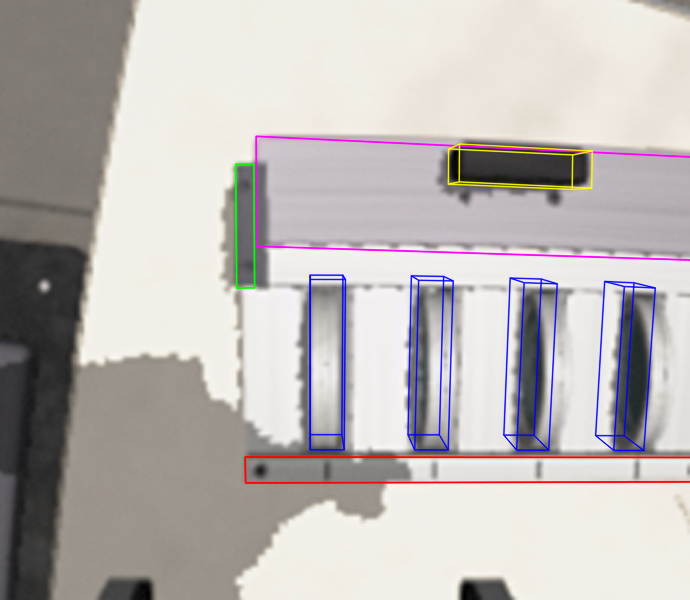

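```bash
python3 -m pendant '[0.004,0.009,0,0,0,-9,0.05,0.004,0.009,0,0,0,-9,0.05,0.004,0.009,0,0,0,-9,0.05,0.004,0.009,0,0,0,-9,0.05,0.004,0.009,0,0,0,-9,0.05,0.004,0.009,0,0,0,-9,0.05,0.004,0.009,0,0,0,-9,0.05,0.004,0.009,0,0,0,-9,0.05,0.004,0.009,0,0,0,-9,0.05,0.004,0.009,0,0,0,-9,0.05,0,0,0,0,0,0,0.05,0,0,0,0,0,0,0.05]'
python3 - <<'E'
from h import *
print(pose(4))
im,c,o=shot('wrist','w33'); print(o['eef_pos'])
p=np.load('cass1.npy'); overlay(im,p,c,22,(230,90,460,290),3,'w33o')
E
```

```text
time_s: 49.75
eef_pos: [0.495, 0.3916, 0.1755]
eef_rot: [-0.064, 0.066, -0.704, 0.704]
wrist_force: [-0.0, 0.2, 0.1]
opening: 0.588
(array([0.4952, 0.3916, 0.1759]), array([0.0001, 0.    , 0.0003]), np.float64(-79.51702514308667))
[0.4955 0.3917 0.1765]
```

View pics/w33o.png

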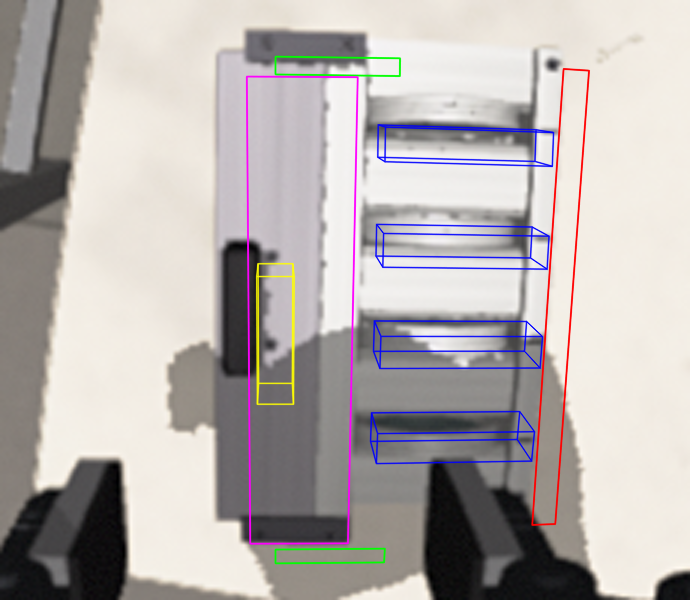

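Run:
```python
from h import *
im,c,o=shot('wrist','w34'); print(o['eef_pos'],o['time_s'])
cv2.imwrite('pics/w34c.png',cv2.resize(im[90:280,290:440],None,fx=3.15,fy=3.15,interpolation=cv2.INTER_CUBIC)[:,:,::-1])
a=cv2.imread('pics/w33.png',0).astype(np.float32); b=cv2.cvtColor(im,cv2.COLOR_RGB2GRAY).astype(np.float32)
print(cv2.phaseCorrelate(a[95:230,300:420],b[95:230,300:420]))
```

```text
[0.4956 0.3917 0.1766] 50.0
((0.04499164667400635, 0.5313426488343111), 0.9938878791714892)
```

View pics/w34c.png

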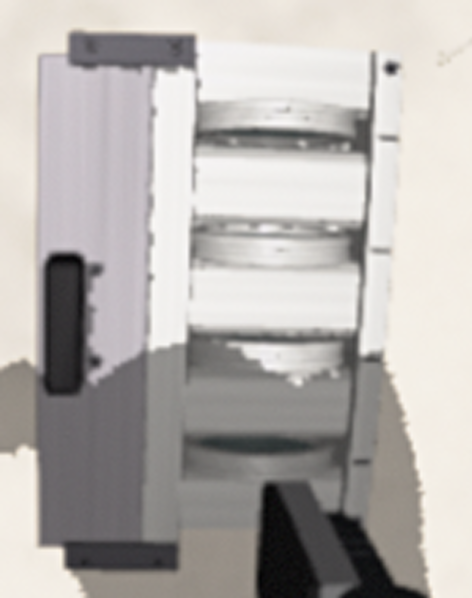

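Run:
```python
from h import *
im=cv2.imread('pics/w34.png')[:,:,::-1].copy(); o=ctrl.get_obs(); c=cam('wrist',o); print(o['eef_pos'])
L=[[51,-31.75,36],[17,-31.75,36],[-17,-31.75,36],[-51,-31.75,36],[77,-36,36],[77,-27.5,36],[77,62,60],[77,27.5,60],[-77,62,60],[-77,27.5,60]]
uv=(np.array([[388,137],[381,250],[372,358],[362,462],[402,55],[373,52],[68,35],[195,35],[66,568],[178,570]])+.5)/3.15-.5+[290,90]
p,e=fitpose(L,uv,c); print(p,np.degrees(p[2])); print(e.T)
np.save('cass2.npy',p); overlay(im,p,c,22,(290,90,440,280),3.15,'w34o')
print(T2(p,np.array([0,62,60.])*1e-3),T2(p,np.array([0,40,60.])*1e-3), [np.cos(p[2]+np.pi/2),np.sin(p[2]+np.pi/2)])
```

```text
[0.4957 0.3918 0.1767]
[0.5105 0.3415 0.1688] 9.673306178369934
[[-0.7824 -0.4876 -0.2138 -0.1287  0.0366  0.6091 -0.3046  1.0408 -0.2949
   0.7652]
 [ 0.3434  0.1138  0.3086 -0.1215 -0.7792 -0.4827 -0.6242  0.1545  0.7436
   0.3681]]
[[0.5001 0.4027 0.06  ]] [[0.5037 0.381  0.06  ]] [np.float64(-0.16803012690160413), np.float64(0.9857818604810249)]
```

View pics/w34o.png

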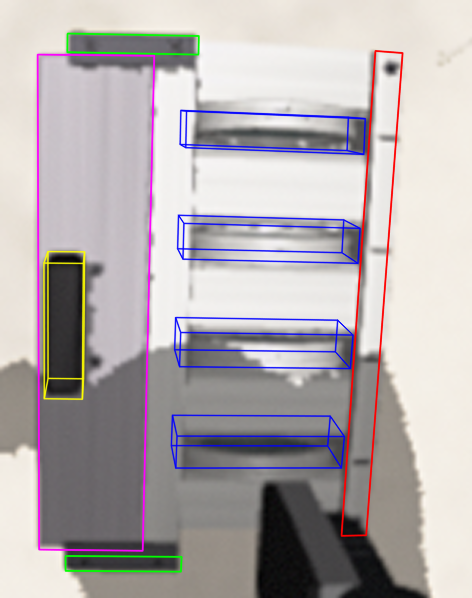

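```bash
python3 -m pendant '[0.0044,0.0109,-0.03,0,0,-0.8,0.05,0,0,-0.04,0,0,0,0.05,0,0,-0.02,0,0,0,0.05,0,0,0,0,0,0,0.05,0,0,0,0,0,0,0.05]'
python3 - <<'E'
from h import *
print(pose(3))
im,c,o=shot('wrist','w35'); print(o['eef_pos'])
p=np.load('cass2.npy'); overlay(im,p,c,22,(220,80,460,300),3,'w35o')
E
```

```text
time_s: 50.68
eef_pos: [0.5011, 0.4033, 0.0882]
eef_rot: [0.06, -0.058, 0.705, -0.704]
wrist_force: [0.5, -0.0, 0.7]
opening: 0.584
(array([0.5012, 0.4034, 0.0885]), array([0.0001, 0.0001, 0.0002]), np.float64(-80.44272724256983))
[0.5011 0.4034 0.0885]
```

View pics/w35o.png

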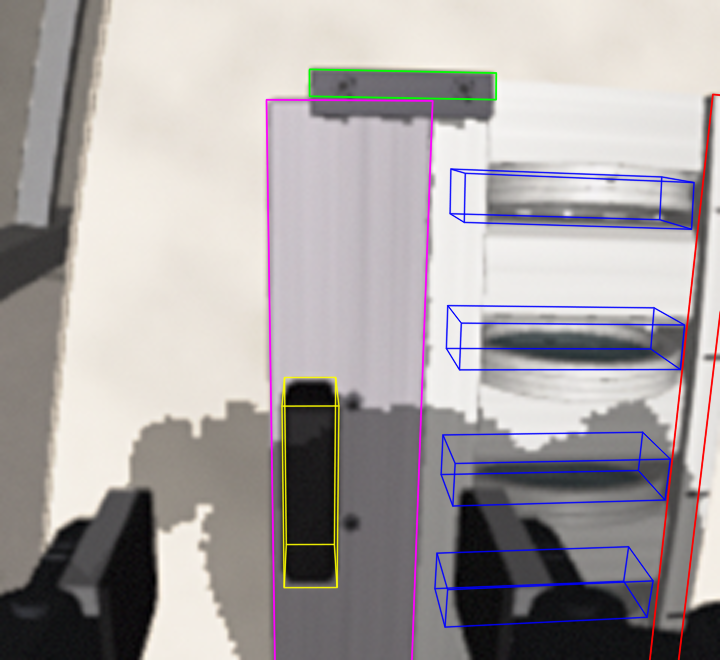

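```bash
python3 -m pendant '[0,0,-0.015,0,0,0,0.05,0,0,-0.0105,0,0,0,0.05,0,0,0,0,0,0,0.05,0,0,0,0,0,0,0.0,0,0,0,0,0,0,0.0,0,0,0,0,0,0,0.0,0,0,0,0,0,0,0.0,0,0,0,0,0,0,0.0]'
```

```text
time_s: 51.88
eef_pos: [0.5004, 0.4027, 0.0617]
eef_rot: [-0.059, 0.059, -0.705, 0.705]
wrist_force: [-0.6, -4.2, 5.0]
opening: 0.095
```

```bash
python3 -m pendant '[0.0008,-0.0045,0.001,0,0,0,0,0.0008,-0.0045,0,0,0,0,0,0.0007,-0.0045,0,0,0,0,0,0.0007,-0.0045,0,0,0,0,0,0,0,0,0,0,0,0]'; python3 -m pendant '[0.0006,-0.0037,0,0,0,0,0,0.0002,-0.001,0,0,0,0,0,0,0,0,0,0,0,0,0,0,0,0,0,0,0]'
python3 - <<'E'
from h import *
im,c,o=shot('wrist','w36'); print(pose(3))
p=np.load('cass2.npy'); overlay(im,p,c,0,(200,60,460,280),3,'w36o')
E
```

```text
time_s: 52.5
eef_pos: [0.5034, 0.384, 0.0618]
eef_rot: [-0.059, 0.059, -0.704, 0.705]
wrist_force: [5.4, -1.0, -7.5]
opening: 0.095
time_s: 53.0
eef_pos: [0.5038, 0.3807, 0.0618]
eef_rot: [0.059, -0.059, 0.705, -0.704]
wrist_force: [3.0, 3.7, -6.3]
opening: 0.097
(array([0.5038, 0.3806, 0.0618]), array([0., 0., 0.]), np.float64(-80.44316769219226))
```

View pics/w36o.png

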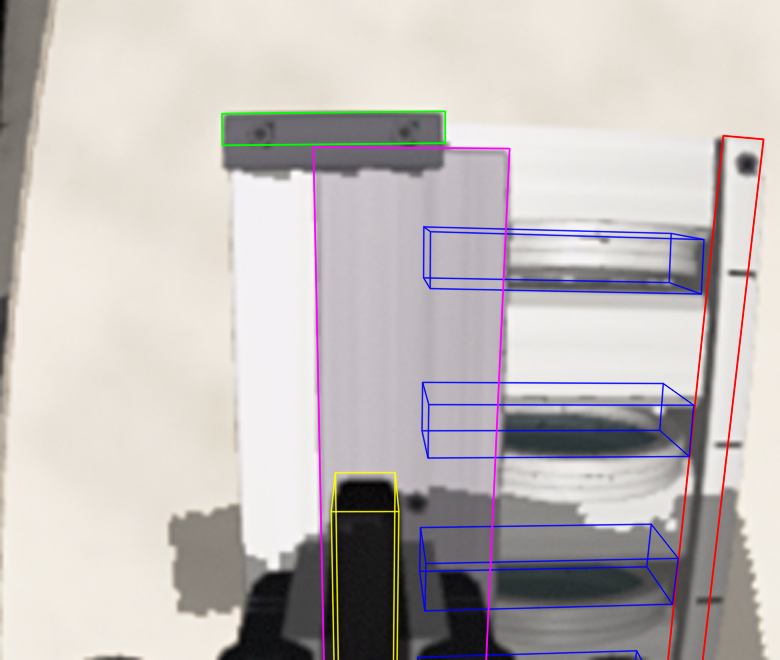

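```bash
python3 -m pendant '[0.0002,-0.001,0,0,0,0,0,0,0,0,0,0,0,0]'; python3 -m pendant '[0.0001,-0.0005,-0.001,0,0,0,0,0,0,0,0,0,0,0]'
```

```text
time_s: 53.45
eef_pos: [0.5036, 0.3802, 0.0618]
eef_rot: [0.059, -0.059, 0.705, -0.704]
wrist_force: [2.5, 6.6, -5.9]
opening: 0.095
time_s: 53.7
eef_pos: [0.5036, 0.3802, 0.0618]
eef_rot: [0.059, -0.059, 0.705, -0.704]
wrist_force: [-0.1, 6.3, -0.1]
opening: 0.099
```

```bash
python3 -m pendant '[0,0,0,0,0,0,0.03,0,0,0,0,0,0,0.03,0,0,0,0,0,0,0.03,0,0,0.03,0,0,0,0.03,0,0,0.05,0,0,0,0.03,0,-0.04,0.06,0,0,0,0.03,-0.04,-0.05,0.02,0,0,0,0.03,0,0,0,0,0,0,0.03,0,0,0,0,0,0,0.03]'
python3 - <<'E'
from h import *
print(pose(4))
im,c,o=shot('wrist','w37')
p=np.load('cass2.npy'); overlay(im,p,c,0,(200,40,420,250),3.5,'w37o')
cv2.imwrite('pics/w37c.png',cv2.resize(im[40:230,200:420],None,fx=3.5,fy=3.15,interpolation=cv2.INTER_CUBIC)[:,:,::-1])
E
```

```text
time_s: 54.82
eef_pos: [0.4672, 0.2973, 0.2122]
eef_rot: [0.059, -0.058, 0.705, -0.705]
wrist_force: [-0.5, 0.1, -1.1]
opening: 0.352
(array([0.4672, 0.2977, 0.2116]), array([0.    , 0.0002, 0.0004]), np.float64(-80.45004134357605))
```

View pics/w37c.png

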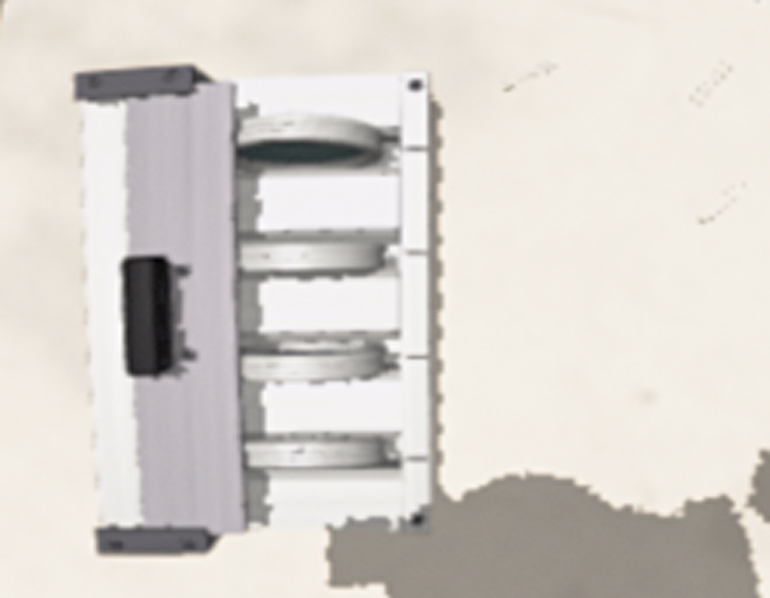

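View pics/w37o.png

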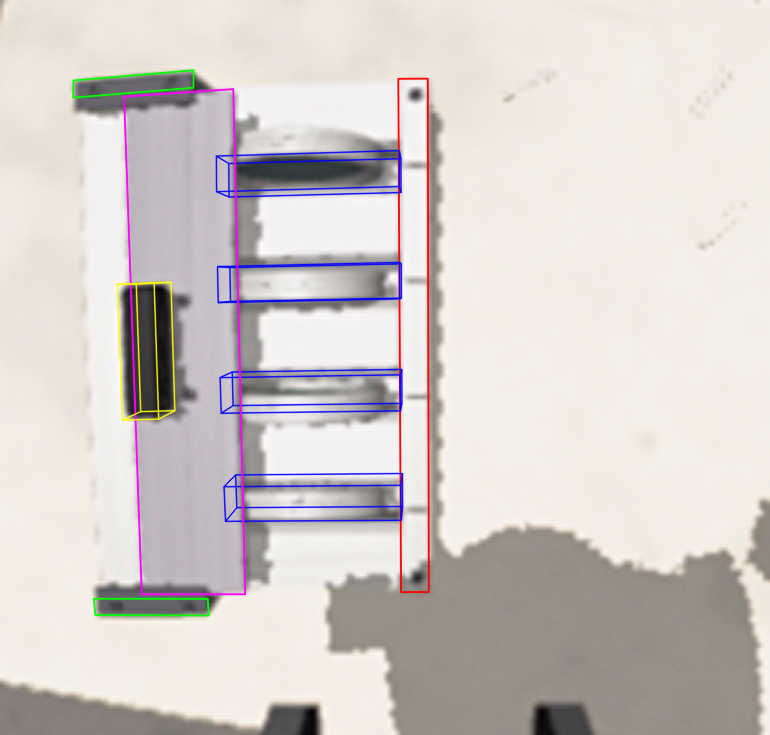

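Run:
```python
from h import *
a=cv2.imread('pics/top0.png'); im,c,o=shot('top','top1'); b=im[:,:,::-1]
s1,_,_=shot('side','s38')
cv2.imwrite('pics/fin.png',np.vstack([np.hstack([a[140:280,150:480],b[140:280,150:480]]),np.hstack([cv2.resize(s1[130:240,220:350],(330,279))[:,:,::-1]]*2)]))
for t in ['lens_cap','loupe']:
    r=ctrl.silhouettes(t,'top')
    print(t,[(round(q['score'],2),np.array(q['bbox'])) for q in r[:2]])
```

```text
lens_cap [(0.55, array([314.6, 161.9, 335.8, 178.4]))]
loupe [(0.56, array([228.7, 161.1, 243.6, 174. ]))]
```

View pics/fin.png

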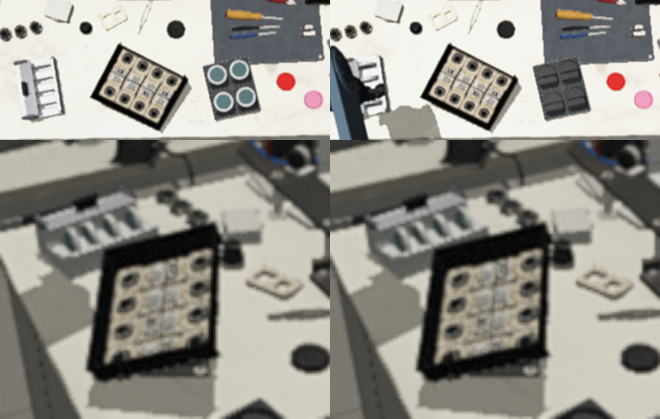

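Before and after top views: the tray is empty, the lens cap (326,169) and loupe (236,168) are unmoved, and the red and pink discs are untouched. The side view shows four filters standing evenly under the shut bar. Handing in.

Run:
```python
from bench import ctrl
print(ctrl.hand_in(), ctrl.get_obs()['time_s'])
```

```text
the job is handed in; nothing more can be done
the job is handed in; nothing more can be done
```

The cassette is loaded and handed in at about 55 s. I opened the bar, tipped up all four filters, and stood c, d, b and a in slots 4, 3, 2 and 1. Each one pressed back with 5 to 8.5 N at floor height before I let go. I then slid the bar shut until it stopped, about 22.5 mm of travel, with 6.6 N against the stop.

- **Cassette moved:** it was knocked about 1 cm aside after the last filter went in. I saw this in the picture, measured its position again, and then closed the bar.
- **Last pictures:** the bar is shut over four filters and the tray is empty. The lens cap, the loupe and the red and pink discs are where they were, and the gripper is clear of everything.
- **Small disagreements:** my fitted cassette position differed by 1 to 2 mm from where the slots seemed to be relative to the fingers, so I trusted the picture for the final alignment. The filter in slot 4 leans visibly. I took that as within the 7 degrees allowed but did not measure it.

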